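# Brake and lock the running lining turntable

## Robot

A 6-joint arm with a two-finger parallel gripper is mounted at the origin on a cart in front of the work surface, level with it; the furniture and walls round the work are solid. World frame = base frame: x ahead of the robot, y to its left, z up, the work surface at z = 0. Lengths are in m, angles in rad, forces in N, time in s.
With the tool pointing down it reaches from about 0.2 to 0.875 m from the base axis. Payload 3.4 kg.
Tool frame: the origin (TCP) lies midway between the tips of the shut fingers; the grasp point (between the pads) lies 19 mm behind it; z points along the fingers, y is the direction in which the jaws open and shut (so a half turn about z gives the same grasp; the last joint's range is limited). The gripper opens to 94 mm and grips with 3 to 60 N. Pads are 16 mm wide; open, the fingers measure 119 mm over their backs; the gripper's body (75 mm by 177 mm) begins 78 mm behind the grasp point.
Start: joints at [0.986, 0.276, 1.505, -0, 1.361, -0.121], TCP at [0.257, 0.514, 0.205] pointing down, gripper open.
Joint ranges: [-2.89, 2.89], [-0.75, 2.08], [0.22, 2.7], [-1.18, 4.32], [0.11, 2.71], [-2.7, 2.7]. Speed limits (rad/s): [2.57, 2.57, 3.14, 3.14, 3.14, 3.14].

## Interface

Orientations are given as a 3x3 rotation matrix whose columns are the frame's x, y, z axes.
In Python, from bench import arm gives the robot as it stands.
- The arm moves only by the shell command python3 -m creep 'ROWS' [FORCE]. ROWS is JSON, a list of rows, each an object of numbers: "tx", "ty", "tz": the shift along the tool's x, y, z in m; "wx", "wy", "wz": the turn, a rotation vector about the tool's x, y, z in rad; "gripper": the closure, from 0 (fully open) to 1 (shut). A call has 1 to 10 rows; each row shifts and turns the pose as measured when the row begins, along the tool's axes as they then stand; what a row does not reach is not made up. A row lasts 1/8 s, in which the tool goes at most 62.5 mm and 10.7 degrees, less where a joint would pass 70% of its speed; a pose out of reach is approached as far as the arm can. A call is refused whole if a number of a shift passes 0.0625 or a number of a turn 0.188, either way. A call with a gripper value outside its range is refused whole. The fingers move at their own pace and stop on an object; FORCE is the grip in N (left out, the last holds). Time passes only in rows, so rows that do not move let the fingers close. It gives the time, the measured TCP pose, the force and the opening at its end, in the units of the state.
- arm.get_state(): the state, without advancing time (a new reading comes with each control period).
- arm.snapshot(name): name is "scene" or "top" or "wrist"; returns a dict with "pixels" (384x512x3 uint8, red, green, blue), "depth" (384x512 float32, m along the optical axis (not along the pixel's ray), 0 where there is no reading), "mtx" (3x3 intrinsics, pixels), "dist_coeffs" ([k1, k2, p1, p2, k3] as OpenCV has them; the pictures are not rectified), "extrinsics" (4x4, takes a point from world to camera coordinates); the wrist camera has in their place "mount" (4x4, takes a point from camera to tool coordinates, whose origin is the TCP and whose axes are the flange's). Camera axes: x right, y down, z forward; pixel columns grow to the right and rows downward; lengths in m; the calibration is good to about 2 mm. A picture is of the moment at which its call begins: read the wrist's pose just before it.
- arm.sign_off(): hands the job in, once; it reports no verdict.
Trained networks look in a picture, given as the dict that the camera call returned (one of the last four; its "shot" number tells which), for a name from the list of things; names that differ only in an ending like _2 or _b are one class to them, and where a whole thing is asked for, a point or a joint stands for the part that bears it (a point fixed in the world has none). Each returns a list of dicts, best first, with "p" (0 to 1); they miss things now and then, are a little off and sometimes report something else, mostly with a low value. They report only what shows in the picture. A call takes as long as a camera call. They do not tell look-alikes from the thing itself.
- arm.find_in(picture, target): "location" ([x, y, z] in m, in world coordinates, good to about 4 mm: the middle of the surface that is visible of it).
The state is a dict: "time": time; "joint_positions": joint angles; "joint_vel": joint speeds; "joint_torque": joint torques, N m; "eef_pos": TCP position; "orientation": TCP orientation; "ft_force": force on the tool from outside, world axes, zero at the start; "wrist_torque": the same for the moment, N m; "width": opening from 0.0 (shut) to 1.0 (fully open).
Only numpy, scipy, OpenCV 4.12 (cv2) and the standard library are available. Lean on these libraries where they do the work, as an engineer would, in place of code of your own. Each camera call takes 0.05 s, during which the arm holds its last target.

## Task

The lining turntable is still running: take its lock pin from the wooden stand, rest the foot of the pin gently on the platter above the slotted ear of the base so that the platter slows to a crawl (six seconds a turn or slower), and let the square hole come round and catch on the pin. Then push the pin fully home through the hole into the slot, so that its collar sits on the platter and the turntable stands locked, and let go. Never press or knock the platter, the base or the pin hard (stay well under 25 N), and leave the other things where they are.

Things in the scene. Friction and masses are not known exactly. Their poses are not given: they have to be found in the camera images.
- turntable_base: fixed base on the bench; origin: centre of its underside, on the platter's axis, z up. On its -x side a dark steel ear, 42 mm wide, 36 high, reaches 106 mm from the axis, 24 mm past the platter's rim. A groove (the slot), 14 mm wide, 26 deep, runs in the ear's top along the base's x axis, out from under the platter, open at its outer end. At +x a drive housing, 26 mm high.
- platter: bare aluminium disc, 164 mm across, 8 thick, with a low rubber cone at its centre (32 across, 10 high) and one square hole, 15 x 15 mm, near the rim on its own -x axis: over the slot when its x axis agrees with the base's. Origin: on the axis in its underside, 44 mm above the bench; top face at 52. It turns counter-clockwise seen from above, 2 to 5 rad/s untouched. Caught at speed, it strikes hard.
- platter_hole (a point): centre of the square hole in the platter's top face, 66 mm from the axis; turns with the platter. A slipping drive turns it without end; its strength differs each time, stalling at 0.12 to 0.30 N m (1.8 to 4.6 N at the hole's circle). A stall does no harm; it starts again when let go. The pin's foot rubs with a friction of 0.4 to 0.8, so a press of 2.5 to 11 N stalls it and 1 to 1.5 N less lets it creep.
- spindle: short sprung steel spindle under the platter, on the axis, origin 34 mm above the bench when unloaded; it does not show. The platter on it sinks straight down once pressed with more than 1 N, by 1 mm for each further 1.5 N, 6 mm at most, and springs back up, so that the hole's edge rises round a pin that presses when the hole comes under it, and the pin then stops the platter.
- slot (a point): fixed point in the mouth of the slot, 66 mm from the axis, 36 mm above the bench, 16 under the platter's top face; the square hole passes straight above it. x axis along the groove, towards the platter's axis
- pin_stand: fixed wooden block, 64 x 64 x 32 mm, with a hole 26 mm deep in the middle of its top that holds the pin upright. Origin: centre of its underside.
- lock_pin: loose lock pin, 82 mm long, about 80 g: round steel shaft 10 mm thick, 36 long, foot chamfered to 7 mm; above it a steel collar 24 mm across, 4 high, then a round wooden handle 22 mm across, from 40 to 82 mm above the foot. Stands upright in the stand, foot down, 6 mm above the bench. Origin: centre of the foot; z along the shaft to the handle.
- pin_collar (a point): centre of the underside of the pin's collar, 36 mm above the foot; 52 mm above the bench when the pin is home
- tape: bystander, to be left alone: a teal roll of tape lying flat, 92 mm across, 18 high. Origin: centre of its underside.
- pot_of_ink: bystander, to be left alone: a round glass ink pot with a pale yellow lid, 52 mm across, 40 high. Origin: centre of its underside.
- jar: bystander, to be left alone: a glass jar with a black lid, 59 mm across, 95 high. Origin: centre of its underside.
- white_mug: bystander, to be left alone: a white mug, 83 mm across, 93 high. Origin: centre of its underside.
- rubber_eraser: bystander, to be left alone: a blue and white eraser, 18 x 38 x 11 mm. Origin: centre of its underside.
- tube: bystander, to be left alone: a small tube of paint lying flat, 27 x 86 x 16 mm. Origin: centre of its underside.
- little_jar: bystander, to be left alone: a small glass jar with a pale yellow lid, 36 mm across, 48 high. Origin: centre of its underside.
There are look-alikes about, which are no part of the job. Leave any green look-alike of the lock_pin alone. What is shaped like the pin_stand but red is not meant.

How it is judged:
By the outcome, as a careful person would: the job done as asked, in the order asked, and still so for the second after the job is handed in, with the robot touching nothing.
It also fails if it takes over 72 s, if anything falls off the work surface, if the arm or the gripper's body presses on something with over 40 N, if the wrist force passes 120 N, or if a joint passes its speed limit or range.

## Working session

There is one attempt and no reset: what is moved stays moved. The work goes in short steps, Python scripts to look and compute and a shell command to move; the robot and the scene stay as the last step left them, time stands still between calls to the robot, and variables do not carry over. Pictures are saved under pics/ and viewed, and the job is handed in when it is done.

```bash
ls; mkdir -p pics; cat > h.py <<'E'
import numpy as np, cv2
from bench import arm
def save(p,name,crop=None,scale=1):
    im=p["pixels"]
    if crop: im=im[crop[1]:crop[3],crop[0]:crop[2]]
    im=cv2.resize(im,None,fx=scale,fy=scale,interpolation=cv2.INTER_CUBIC)
    cv2.imwrite("pics/"+name,im[:,:,::-1])
def proj(p,X):
    E=p["extrinsics"]; r,_=cv2.Rodrigues(E[:3,:3])
    return cv2.projectPoints(np.array(X,float).reshape(-1,1,3),r,E[:3,3],p["mtx"],np.array(p["dist_coeffs"]))[0].reshape(-1,2)
def ray(p,uv,z):
    "world point on plane z at pixel"
    n=cv2.undistortPoints(np.array(uv,float).reshape(-1,1,2),p["mtx"],np.array(p["dist_coeffs"])).reshape(-1,2)
    E=p["extrinsics"];R=E[:3,:3];t=E[:3,3];c=-R.T@t
    out=[]
    for a in n:
        d=R.T@np.array([a[0],a[1],1]); out.append(c+d*(z-c[2])/d[2])
    return np.array(out)
E
python3 - <<'E'
from h import *
s=arm.get_state();print(s)
a=arm.snapshot("scene");b=arm.snapshot("top");
save(a,"s0.png");save(b,"t0.png")
for n in ["lock_pin","pin_stand","platter","turntable_base","platter_hole"]:
  for k,p in(("s",a),("t",b)):
    print(n,k,[(np.round(r["location"],3).tolist(),round(r["p"],2),proj(p,r["location"]).round().tolist()) for r in arm.find_in(p,n)][:3])
print(arm.get_state()["time"])
E
```

```text
pics
{'time': 0.0, 'joint_positions': array([ 9.85991114e-01,  2.76539197e-01,  1.50608418e+00, -1.98213711e-05,
        1.36069138e+00, -1.20961880e-01]), 'joint_vel': array([-0.00081557,  0.00066837, -0.00066377,  0.00090042,  0.00120228,
        0.00101899]), 'joint_torque': array([ 1.17972002e-03, -4.04577363e+01, -2.37235683e+01,  7.00825802e-02,
        3.42801225e-02, -1.36796070e-04]), 'eef_pos': array([0.25693411, 0.51378648, 0.20465607]), 'orientation': array([[-8.94341412e-01,  4.47384136e-01, -9.34501347e-04],
       [ 4.47385073e-01,  8.94340262e-01, -1.44662601e-03],
       [ 1.88564650e-04, -1.71185950e-03, -9.99998517e-01]]), 'ft_force': array([-0.16726423, -0.37410546,  0.06351913]), 'wrist_torque': array([ 0.01860857,  0.03365131, -0.03145381]), 'width': 0.9988710901048773}
lock_pin s [([0.391, 0.06, 0.056], 0.73, [[221.0, 271.0]]), ([0.487, 0.056, 0.067], 0.58, [[190.0, 246.0]]), ([0.559, -0.238, 0.053], 0.32, [[255.0, 194.0]])]
lock_pin t [([0.494, 0.045, 0.083], 0.68, [[146.0, 223.0]])]
pin_stand s [([0.531, -0.052, 0.028], 0.76, [[213.0, 234.0]]), ([0.482, 0.068, 0.036], 0.62, [[189.0, 262.0]])]
pin_stand t [([0.49, 0.042, 0.032], 0.83, [[153.0, 226.0]]), ([0.543, -0.07, 0.031], 0.81, [[200.0, 205.0]]), ([0.678, -0.374, 0.018], 0.54, [[329.0, 153.0]])]
platter s [([0.572, -0.237, 0.049], 0.75, [[251.0, 194.0]])]
platter t [([0.576, -0.248, 0.056], 0.92, [[276.0, 192.0]])]
turntable_base s [([0.558, -0.241, 0.053], 0.65, [[256.0, 194.0]]), ([0.484, 0.057, 0.067], 0.29, [[191.0, 247.0]])]
turntable_base t [([0.576, -0.25, 0.05], 0.71, [[277.0, 192.0]])]
platter_hole s [([0.572, -0.236, 0.054], 0.78, [[251.0, 193.0]])]
platter_hole t [([0.577, -0.247, 0.052], 0.95, [[276.0, 191.0]])]
0.6
```

View pics/s0.png

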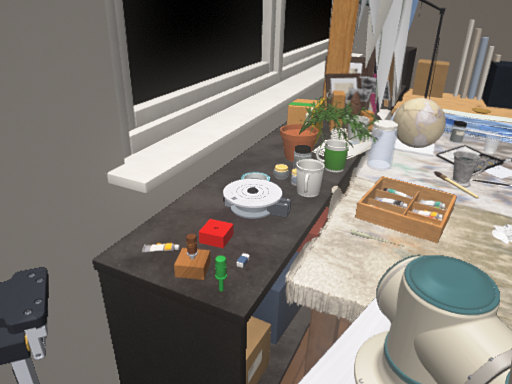

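View pics/t0.png

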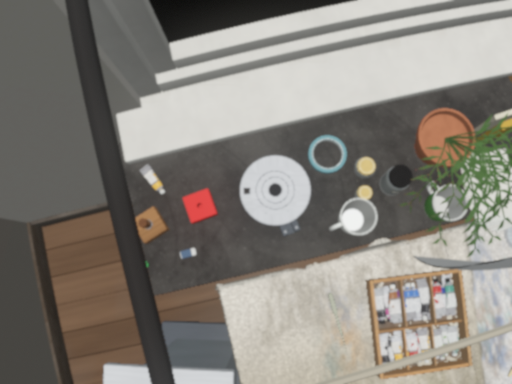

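```bash
python3 - <<'E'
from h import *
a=arm.snapshot("scene");b=arm.snapshot("top");
save(b,"t1.png",(120,120,320,270),4);save(a,"s1.png",(140,160,330,300),4)
P=np.array(b["pixels"]).astype(int)
np.save("b.npy",b["depth"])
E=b["extrinsics"];print((-E[:3,:3].T@E[:3,3]).round(3));
E=a["extrinsics"];print((-E[:3,:3].T@E[:3,3]).round(3))
E
```

```text
[ 0.414 -0.244  1.139]
[-0.081  0.521  0.573]
```

View pics/t1.png

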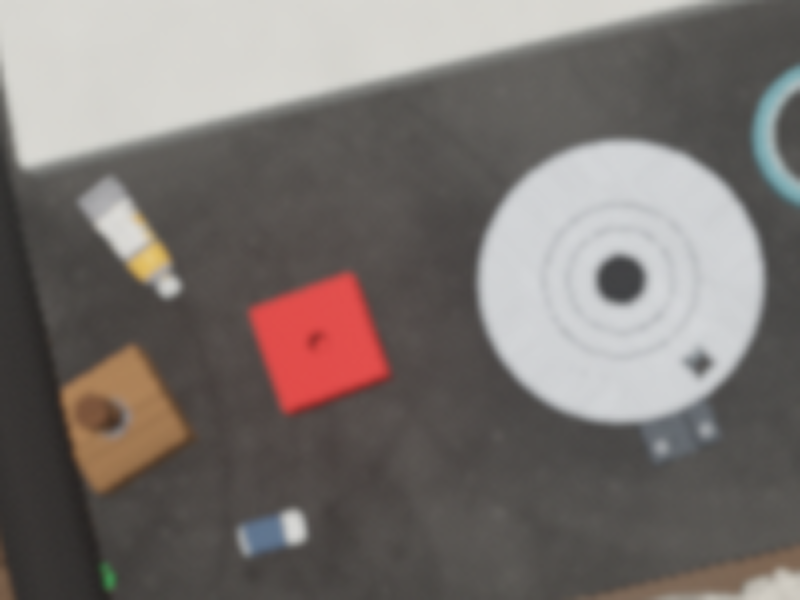

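View pics/s1.png

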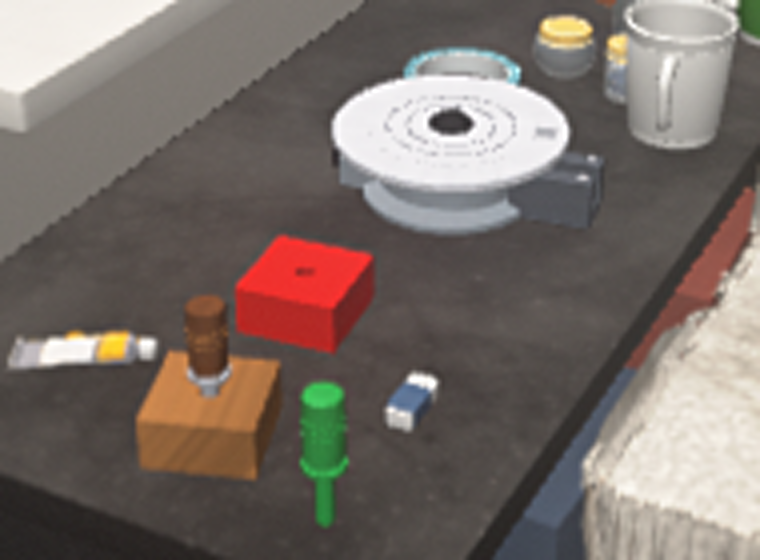

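```bash
python3 - <<'E'
from h import *
a=arm.snapshot("scene");b=arm.snapshot("top");
save(a,"s2.png",(215,170,300,220),9)
def pts(p):
    d=p["depth"];h,w=d.shape
    uv=np.stack(np.meshgrid(np.arange(w),np.arange(h)),-1).reshape(-1,1,2).astype(float)
    n=cv2.undistortPoints(uv,p["mtx"],np.array(p["dist_coeffs"])).reshape(h,w,2)
    X=np.dstack([n*d[...,None],d]);E=p["extrinsics"]
    return (X-E[:3,3])@E[:3,:3]
A=pts(a);B=pts(b)
print("top z", (B[222:240:2,276:306:2,2]*1000).round().astype(int))
print("top above", (B[146:166:2,250:282:3,2]*1000).round().astype(int))
print("platter circle")
m=(abs(B[...,2]-.052)<.008)&(np.hypot(B[...,0]-.576,B[...,1]+.25)<.11)&(b["depth"]>0)
c,r=cv2.minEnclosingCircle(B[m][:,:2].astype(np.float32));print(c,r,B[m].mean(0))
# ear from scene
for u,v in [(283,205),(285,212),(278,205),(288,200),(226,199),(224,197),(230,203)]: print(u,v,A[v,u].round(3))
E
```

```text
top z [[53 52 52 54 52 48 47 31 39 36 35  0  0 -3 -3]
 [51 51 54 50 39  6 11 11 35 36 37 -2  0 -1 -5]
 [-3 -1 34 35 38  9  9 11 36 37 38 30 -1  0 -1]
 [-4  1 35 34 35 31 10 10 16 36 34 31  2 -1 -2]
 [ 0 -3 16 33 36 31 12 10 12 33 37 33  2  2 -4]
 [-3 -2  2 34 37 37  9 10  7  8 -1 -1 -3 -4  1]
 [ 3  4  1 34 37 34  9 -1 -1  1  0  0 -2 -1  0]
 [ 2  5  4  2 10 -5 -1 -1 -1 -2 -2  2  1 -3 -1]
 [ 1 -1 -3 -1  0 -3 -4  1  1 -1 -1  1 -4 -2 -2]]
top above [[   2    2    0    1   -4 1139    1    1   -2    2    1]
 [  -1    1    2   -2   -1   -2   -1   -3    1    2   -1]
 [  -3    0   -3    1    0    4   -1    2   -3   -3   -1]
 [   4    2    2    0   -6    0    1    3   -2   -2   -2]
 [  -6   -1    1   -2    1   -1    0    1    0   -4    6]
 [  -3    2    0    0    1   -3   52   51   51   51   51]
 [   1    0    1    0   49   51   50   51   54   55   49]
 [  -2    1    1   49   58   54   48   52   50   51   54]
 [   0    2   53   57   55   52   53   52   50   51   52]
 [   1   53   50   51   54   55   53   50   52   51   52]]
platter circle
(0.5810587406158447, -0.24429671466350555) 0.082583948969841 [ 0.5801267  -0.24388136  0.05206478]
283 205 [ 0.486 -0.269  0.035]
285 212 [ 0.478 -0.269  0.017]
278 205 [ 0.496 -0.26   0.035]
288 200 [ 0.493 -0.301  0.035]
226 199 [ 0.605 -0.172  0.048]
224 197 [ 0.62  -0.179  0.046]
230 203 [ 0.626 -0.209  0.013]
```

View pics/s2.png

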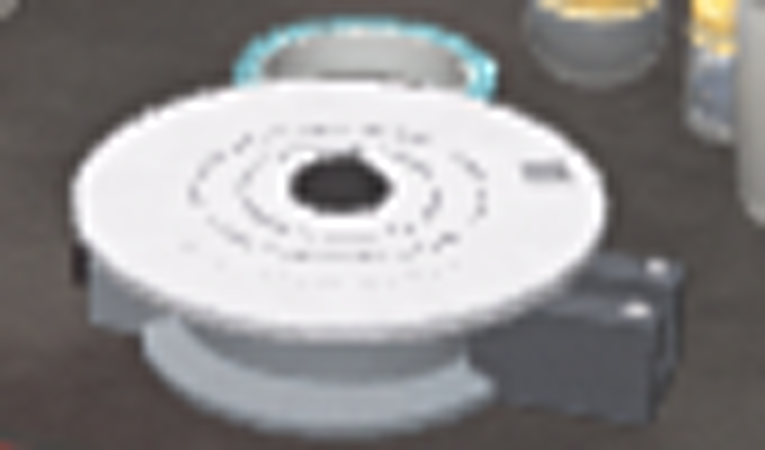

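```bash
cat >> h.py <<'E'
def pts(p):
    d=p["depth"];h,w=d.shape
    uv=np.stack(np.meshgrid(np.arange(w),np.arange(h)),-1).reshape(-1,1,2).astype(float)
    n=cv2.undistortPoints(uv,p["mtx"],np.array(p["dist_coeffs"])).reshape(h,w,2)
    X=np.dstack([n*d[...,None],d]);E=p["extrinsics"]
    return (X-E[:3,3])@E[:3,:3]
E
python3 - <<'E'
from h import *
from scipy.optimize import least_squares
fr=[arm.snapshot(k) for k in("top","scene","top","scene")]
for p in fr:
    g=cv2.cvtColor(p["pixels"],cv2.COLOR_RGB2GRAY)
    X=pts(p)
    # platter edge radially
    c0=np.array([.5805,-.2440]);P=[]
    for th in np.linspace(-np.pi,np.pi,180):
        rr=np.arange(.070,.095,.0003)
        W=np.c_[c0[0]+rr*np.cos(th),c0[1]+rr*np.sin(th),np.full(len(rr),.052)]
        uv=proj(p,W).astype(np.float32)
        v=cv2.remap(g,uv[:,0].reshape(1,-1),uv[:,1].reshape(1,-1),cv2.INTER_LINEAR)[0].astype(float)
        d=np.diff(v); i=np.argmin(np.convolve(d,np.ones(5)/5,'same')); 
        if v[max(i-8,0)]-v[min(i+8,len(v)-1)]>50: P.append(W[i,:2])
    P=np.array(P)
    r=least_squares(lambda q:np.hypot(P[:,0]-q[0],P[:,1]-q[1])-q[2],[*c0,.082],loss='soft_l1',f_scale=.0005)
    print("circle",r.x.round(4),len(P))
    c=r.x[:2]
    D=np.hypot(X[...,0]-c[0],X[...,1]-c[1])
    for lo,hi in((.03,.041),(.006,.014)):
        m=(X[...,2]>lo)&(X[...,2]<hi)&(D>.084)&(D<.108)&(X[...,0]<.54)
        Q=X[m][:,:2];print(lo,len(Q),Q.mean(0).round(4) if len(Q) else 0, "ang",np.degrees(np.arctan2(*(Q.mean(0)-c)[::-1])).round(1) if len(Q) else 0)
        if len(Q)>5: print(cv2.minAreaRect(Q.astype(np.float32)))
    # pin: points above stand
    m=(X[...,2]>.06)&(X[...,2]<.10)&(np.hypot(X[...,0]-.49,X[...,1]-.047)<.04)
    Q=X[m];print("pin",len(Q),Q.mean(0).round(4) if len(Q) else 0,Q.max(0),Q.min(0))
    m=(X[...,2]>.082)&(X[...,2]<.094)&(np.hypot(X[...,0]-.49,X[...,1]-.047)<.04)
    Q=X[m];print("pintop",len(Q),Q.mean(0).round(4) if len(Q) else 0)
    m=(abs(X[...,2]-.032)<.005)&(np.hypot(X[...,0]-.49,X[...,1]-.047)<.05)
    print("stand",cv2.minAreaRect(X[m][:,:2].astype(np.float32)))
    print("hole",[(np.round(r["location"],3),round(r["p"],2)) for r in arm.find_in(p,"lock_pin")][:2])
save(fr[0],"t3.png",(125,190,185,260),8);save(fr[1],"s3.png",(165,215,250,300),8)
print(arm.get_state()["time"])
E
```

```text
circle [ 0.5814 -0.2454  0.0828] 180
0.03 122 [ 0.4939 -0.2806] ang -158.1
((0.4941282272338867, -0.2808789610862732), (0.02446097321808338, 0.04175788164138794), 20.771087646484375)
0.006 52 [ 0.4936 -0.2779] ang -159.7
((0.49210497736930847, -0.23680251836776733), (0.1086873859167099, 0.029315447434782982), 88.37277221679688)
pin 85 [0.4937 0.0497 0.0839] [0.50382976 0.06148162 0.09208262] [0.48473311 0.04051596 0.06145213]
pintop 65 [0.4943 0.051  0.0878]
stand ((0.4947511851787567, 0.05284450203180313), (0.06507206708192825, 0.06321322917938232), 33.97138595581055)
hole [(array([ 0.579, -0.249,  0.048]), 0.67)]
circle [ 0.5787 -0.2481  0.0821] 127
0.03 74 [ 0.4907 -0.283 ] ang -158.4
((0.4919624626636505, -0.2851179242134094), (0.02338368445634842, 0.04365300387144089), 22.043880462646484)
0.006 29 [ 0.4841 -0.2756] ang -163.8
((0.48198214173316956, -0.28412654995918274), (0.04635254666209221, 0.01891961507499218), 85.66688537597656)
pin 159 [0.4877 0.0532 0.0775] [0.5040842  0.06197209 0.08973367] [0.47980507 0.03822078 0.06015915]
pintop 64 [0.4902 0.0516 0.0868]
stand ((0.4920
[... 728 characters left out ...]
648955822), 32.03287887573242)
hole [(array([0.491, 0.048, 0.081]), 0.39)]
circle [ 0.5787 -0.2484  0.0822] 128
0.03 73 [ 0.4901 -0.2824] ang -159.0
((0.4920708239078522, -0.285573273897171), (0.02389826811850071, 0.04795735329389572), 23.504262924194336)
0.006 31 [ 0.4844 -0.2744] ang -164.6
((0.4827989339828491, -0.28121423721313477), (0.045740190893411636, 0.019592205062508583), 78.41081237792969)
pin 156 [0.488  0.053  0.0775] [0.502932   0.06185298 0.08953637] [0.47942052 0.03988913 0.06016294]
pintop 63 [0.4899 0.0515 0.0868]
stand ((0.49196502566337585, 0.04977410286664963), (0.06446027010679245, 0.06719149649143219), 34.425193786621094)
hole [(array([0.392, 0.062, 0.057]), 0.87)]
1.2
```

View pics/t3.png

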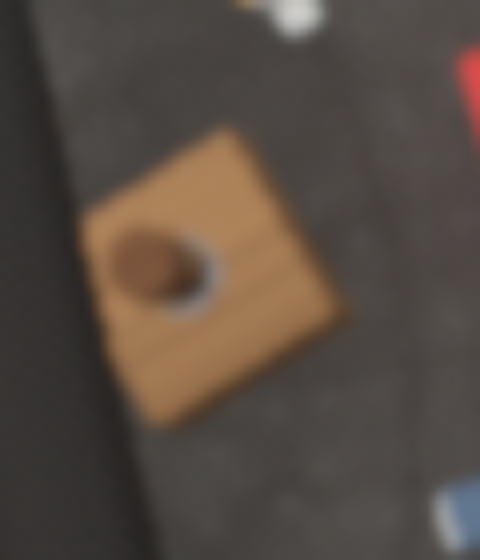

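View pics/s3.png

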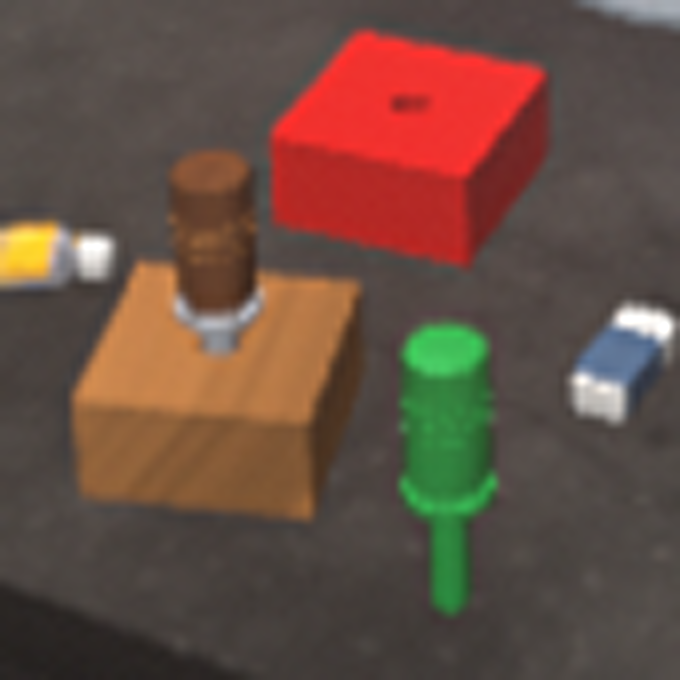

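```bash
python3 - <<'E'
from h import *
b=arm.snapshot("top");B=pts(b)
for u,v in [(90,100),(105,150),(120,220),(135,280),(150,330),(300,100),(250,130),(130,130),(135,270),(470,125)]: print(u,v,b["depth"][v,u].round(3),B[v,u].round(3))
w=arm.snapshot("wrist");save(w,"w0.png");print(w["mount"],w["mtx"],w["dist_coeffs"])
E
```

```text
90 100 0.148 [ 0.464 -0.185  0.998]
105 150 0.148 [ 0.448 -0.19   0.996]
120 220 0.148 [ 0.426 -0.196  0.993]
135 280 0.148 [ 0.407 -0.201  0.99 ]
150 330 0.146 [ 0.391 -0.206  0.99 ]
300 100 0.987 [ 0.753 -0.295  0.184]
250 130 0.986 [ 0.686 -0.191  0.181]
130 130 0.991 [0.683 0.065 0.183]
135 270 0.147 [ 0.41  -0.201  0.991]
470 125 1.051 [ 0.735 -0.694  0.105]
[[ 9.53566660e-04 -9.70719180e-01 -2.40215244e-01  6.86074595e-02]
 [ 9.99999538e-01  9.54058010e-04  1.14246746e-04  1.47293808e-03]
 [ 1.18277769e-04 -2.40215242e-01  9.70719642e-01 -1.78972173e-01]
 [ 0.00000000e+00  0.00000000e+00  0.00000000e+00  1.00000000e+00]] [[283.34875722   0.         251.44366664]
 [  0.         283.34875722 192.06821126]
 [  0.           0.           1.        ]] [-0.04715783  0.          0.          0.          0.        ]
```

View pics/w0.png

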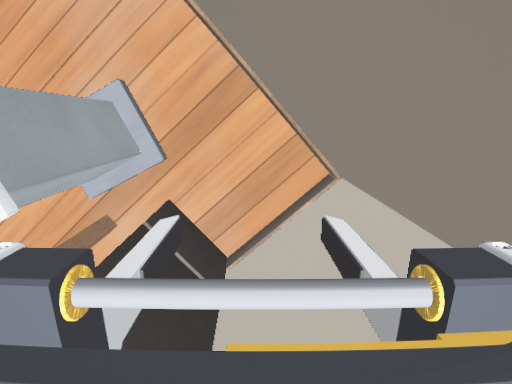

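```bash
cat >> h.py <<'E'
from scipy.spatial.transform import Rotation as Rn
def yaw(R): return np.arctan2(R[1,0],R[0,0])
def Rdown(y): 
    c,s=np.cos(y),np.sin(y); return np.array([[c,s,0],[s,-c,0],[0,0,-1.]])
def plan(goal,yawg,n):
    s=arm.get_state();R=s["orientation"];p=s["eef_pos"]
    Rg=Rdown(yawg);rv=Rn.from_matrix(R.T@Rg).as_rotvec()
    d=(np.array(goal)-p)/n
    print("from",p.round(4),"yaw",np.degrees(yaw(R)).round(1),"rv",rv.round(4),"tilt",np.degrees(np.arccos(-R[2,2])).round(2),"t",s["time"])
    for i in range(n):
        Ri=R@Rn.from_rotvec(rv*i/n).as_matrix(); print("t",(Ri.T@d).round(4),"w",(rv/n).round(4))
def st():
    s=arm.get_state();R=s["orientation"];print("t",s["time"],"p",s["eef_pos"].round(4),"yaw",np.degrees(yaw(R)).round(2),"F",s["ft_force"].round(2),"w",round(s["width"],3),"z",R[:,2].round(4),"q",s["joint_positions"].round(3))
E
python3 - <<'E'
from h import *
plan([.493,.051,.17],np.radians(56),10)
E
```

```text
from [0.2573 0.5143 0.2055] yaw 153.4 rv [ 1.0000e-04 -1.0000e-04  1.7004e+00] tilt 0.01 t 1.3
t [-0.0418 -0.0309  0.0035] w [ 0.   -0.    0.17]
t [-0.0464 -0.0234  0.0035] w [ 0.   -0.    0.17]
t [-0.0497 -0.0152  0.0035] w [ 0.   -0.    0.17]
t [-0.0516 -0.0065  0.0035] w [ 0.   -0.    0.17]
t [-0.0519  0.0023  0.0035] w [ 0.   -0.    0.17]
t [-0.0508  0.011   0.0035] w [ 0.   -0.    0.17]
t [-0.0482  0.0195  0.0035] w [ 0.   -0.    0.17]
t [-0.0442  0.0273  0.0035] w [ 0.   -0.    0.17]
t [-0.0389  0.0344  0.0035] w [ 0.   -0.    0.17]
t [-0.0326  0.0405  0.0035] w [ 0.   -0.    0.17]
```

```bash
python3 -m creep '[{"tx":-0.042,"ty":-0.031,"tz":0.003,"wz":0.17},{"tx":-0.046,"ty":-0.023,"tz":0.003,"wz":0.17},{"tx":-0.05,"ty":-0.015,"tz":0.003,"wz":0.17},{"tx":-0.052,"ty":-0.006,"tz":0.003,"wz":0.17},{"tx":-0.052,"ty":0.002,"tz":0.003,"wz":0.17},{"tx":-0.051,"ty":0.011,"tz":0.003,"wz":0.17},{"tx":-0.048,"ty":0.02,"tz":0.003,"wz":0.17},{"tx":-0.044,"ty":0.027,"tz":0.003,"wz":0.17},{"tx":-0.039,"ty":0.034,"tz":0.003,"wz":0.17},{"tx":-0.033,"ty":0.04,"tz":0.003,"wz":0.17}]' 15; python3 - <<'E'
from h import *
st();plan([.493,.051,.17],np.radians(56),3)
E
```

```text
t 1.3 p [0.2573 0.5143 0.2055] yaw 153.43 F [0.82 0.6  0.3 ] w 1.0 z [ 1.e-04  1.e-04 -1.e+00] q [ 0.986  0.276  1.505  0.     1.361 -0.121]
from [0.2573 0.5143 0.2055] yaw 153.4 rv [ 1.0000e-04 -1.0000e-04  1.7004e+00] tilt 0.01 t 1.3
t [-0.1394 -0.103   0.0118] w [ 0.     -0.      0.5668]
t [-0.1729 -0.012   0.0118] w [ 0.     -0.      0.5668]
t [-0.1523  0.0827  0.0118] w [ 0.     -0.      0.5668]invalid input
```

```bash
python3 -m creep '[{"tx":-0.042,"ty":-0.031,"tz":0.003,"wx":0,"wy":0,"wz":0.17,"gripper":0}]' 15
```

```text
time: 1.42
eef_pos: [0.2808, 0.4697, 0.2024]
orientation: [[-0.805, 0.593, 0.001], [0.593, 0.805, 0.002], [0.001, 0.002, -1.0]]
ft_force: [1.5, -0.8, 0.3]
width: 1.002
```

```bash
python3 -m creep '[{"tx":-0.046,"ty":-0.023,"tz":0.003,"wx":0,"wy":0,"wz":0.17,"gripper":0},{"tx":-0.05,"ty":-0.015,"tz":0.003,"wx":0,"wy":0,"wz":0.17,"gripper":0},{"tx":-0.052,"ty":-0.006,"tz":0.003,"wx":0,"wy":0,"wz":0.17,"gripper":0},{"tx":-0.052,"ty":0.002,"tz":0.003,"wx":0,"wy":0,"wz":0.17,"gripper":0},{"tx":-0.051,"ty":0.011,"tz":0.003,"wx":0,"wy":0,"wz":0.17,"gripper":0},{"tx":-0.048,"ty":0.02,"tz":0.003,"wx":0,"wy":0,"wz":0.17,"gripper":0},{"tx":-0.044,"ty":0.027,"tz":0.003,"wx":0,"wy":0,"wz":0.17,"gripper":0},{"tx":-0.039,"ty":0.034,"tz":0.003,"wx":0,"wy":0,"wz":0.17,"gripper":0},{"tx":-0.033,"ty":0.04,"tz":0.003,"wx":0,"wy":0,"wz":0.17,"gripper":0}]' 15; python3 - <<'E'
from h import *
st();plan([.493,.051,.17],np.radians(56),1)
s=arm.get_state();w=arm.snapshot("wrist");save(w,"w1.png")
T=np.eye(4);T[:3,:3]=s["orientation"];T[:3,3]=s["eef_pos"]
w["extrinsics"]=np.linalg.inv(T@w["mount"])
X=pts(w)
m=(X[...,2]>.08)&(X[...,2]<.095)&(np.hypot(X[...,0]-.49,X[...,1]-.047)<.03)
print(m.sum(),X[m].mean(0),X[m].min(0),X[m].max(0))
vs,us=np.nonzero(m);print(us.min(),us.max(),vs.min(),vs.max())
m=(X[...,2]>.027)&(X[...,2]<.037)&(np.hypot(X[...,0]-.49,X[...,1]-.047)<.05)
print(cv2.minAreaRect(X[m][:,:2].astype(np.float32)))
print([(r["location"],r["p"]) for r in arm.find_in(w,"lock_pin")])
E
```

```text
time: 2.55
eef_pos: [0.4901, 0.0366, 0.1757]
orientation: [[0.599, 0.801, 0.008], [0.801, -0.599, 0.004], [0.008, 0.004, -1.0]]
ft_force: [0.4, 0.6, 0.9]
width: 0.996
t 2.55 p [0.4901 0.0366 0.1757] yaw 53.23 F [0.35 0.59 0.86] w 0.996 z [ 0.008   0.0043 -1.    ] q [-0.071  0.165  1.731  0.005  1.238  0.569]
from [0.4901 0.0366 0.1757] yaw 53.2 rv [ 0.004  -0.0081 -0.0484] tilt 0.52 t 2.55
t [ 0.0133 -0.0063  0.0058] w [ 0.004  -0.0081 -0.0484]
392 [0.49531066 0.0516536  0.08720542] [0.4842778  0.04023921 0.08001287] [0.50533475 0.06190636 0.08982546]
235 256 171 193
((0.4945821166038513, 0.05087915062904358), (0.06422440707683563, 0.06405098736286163), 33.995582580566406)
[([0.492, 0.0525, 0.0889], 0.97), ([0.4034, 0.0612, 0.0433], 0.68)]
```

View pics/w1.png

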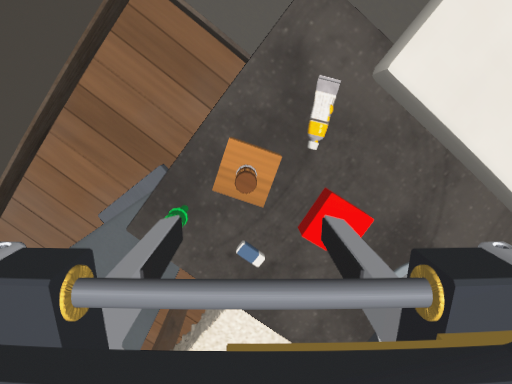

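```bash
python3 -m creep '[{"tx":0.0143,"ty":-0.0055,"tz":0.01,"wx":0.004,"wy":-0.008,"wz":0,"gripper":0},{"tx":0,"ty":0,"tz":0.02,"wx":0,"wy":0,"wz":0,"gripper":0}]' 15; python3 - <<'E'
from h import *
st();plan([.4945,.0512,.051],np.radians(53),4)
E
```

```text
time: 2.9
eef_pos: [0.497, 0.0506, 0.1454]
orientation: [[0.599, 0.8, 0.003], [0.8, -0.599, -0.001], [0.001, 0.003, -1.0]]
ft_force: [0.6, 0.0, -1.2]
width: 0.999
t 2.9 p [0.497  0.0506 0.1454] yaw 53.17 F [ 0.58  0.02 -1.25] w 0.999 z [ 2.9e-03 -9.0e-04 -1.0e+00] q [-3.700e-02  2.050e-01  1.760e+00 -1.000e-03  1.173e+00  6.060e-01]
from [0.497  0.0506 0.1454] yaw 53.2 rv [ 0.0028 -0.0011  0.0029] tilt 0.17 t 2.9
t [-0.0003 -0.0007  0.0236] w [ 0.0007 -0.0003  0.0007]
t [-0.0003 -0.0006  0.0236] w [ 0.0007 -0.0003  0.0007]
t [-0.0003 -0.0006  0.0236] w [ 0.0007 -0.0003  0.0007]
t [-0.0003 -0.0006  0.0236] w [ 0.0007 -0.0003  0.0007]
```

```bash
python3 -m creep '[{"tx":-0.001,"ty":-0.0025,"tz":0.024,"wx":0.002,"wy":-0.001,"wz":0,"gripper":0},{"tx":0,"ty":0,"tz":0.024,"wx":0,"wy":0,"wz":0,"gripper":0},{"tx":0,"ty":0,"tz":0.02,"wx":0,"wy":0,"wz":0,"gripper":0.3}]' 15; python3 - <<'E'
from h import *
st();plan([.4945,.0512,.052],np.radians(53),1)
E
```

```text
time: 3.28
eef_pos: [0.4927, 0.0592, 0.0742]
orientation: [[0.591, 0.806, -0.001], [0.806, -0.591, 0.002], [0.001, -0.002, -1.0]]
ft_force: [0.3, -0.2, -0.1]
width: 0.925
t 3.275 p [0.4927 0.0592 0.0742] yaw 53.75 F [ 0.35 -0.21 -0.09] w 0.925 z [-7.0e-04  1.8e-03 -1.0e+00] q [-0.022  0.273  1.869  0.002  1.     0.609]
from [0.4927 0.0592 0.0742] yaw 53.7 rv [-0.0017 -0.001   0.0131] tilt 0.11 t 3.275
t [-0.0054  0.0062  0.0222] w [-0.0017 -0.001   0.0131]
```

```bash
python3 -m creep '[{"tx":-0.005,"ty":0.006,"tz":0.01,"wx":0,"wy":0,"wz":0,"gripper":0.4},{"tx":0,"ty":0,"tz":0.006,"wx":0,"wy":0,"wz":0,"gripper":0.4}]' 15; python3 - <<'E'
from h import *
st();plan([.4945,.0512,.052],np.radians(53),1)
E
```

```text
time: 3.52
eef_pos: [0.4931, 0.0549, 0.0562]
orientation: [[0.587, 0.81, -0.004], [0.81, -0.587, 0.003], [-0.0, -0.005, -1.0]]
ft_force: [-1.3, -0.6, 0.3]
width: 0.718
t 3.525 p [0.4931 0.0549 0.0562] yaw 54.07 F [-1.33 -0.56  0.29] w 0.718 z [-0.0037  0.0026 -1.    ] q [-0.031  0.296  1.89   0.003  0.959  0.594]
from [0.4931 0.0549 0.0562] yaw 54.1 rv [-0.0046  0.0001  0.0188] tilt 0.26 t 3.525
t [-0.0022  0.0033  0.0042] w [-0.0046  0.0001  0.0188]
```

```bash
python3 -m creep '[{"tx":-0.002,"ty":0.003,"tz":0.004,"wx":-0.004,"wy":0,"wz":0,"gripper":0.4},{"tx":0,"ty":0,"tz":0,"wx":0,"wy":0,"wz":0,"gripper":0.4}]' 15; python3 - <<'E'
from h import *
st();plan([.4945,.0512,.052],np.radians(53),1)
s=arm.get_state();w=arm.snapshot("wrist");save(w,"w2.png")
E
```

```text
time: 3.78
eef_pos: [0.4948, 0.0521, 0.0523]
orientation: [[0.586, 0.81, 0.0], [0.81, -0.586, 0.0], [0.0, 0.0, -1.0]]
ft_force: [0.7, -0.7, 0.8]
width: 0.605
t 3.775 p [0.4948 0.0521 0.0523] yaw 54.13 F [ 0.65 -0.66  0.81] w 0.605 z [ 4.e-04  3.e-04 -1.e+00] q [-0.035  0.301  1.896  0.     0.945  0.59 ]
from [0.4948 0.0521 0.0523] yaw 54.1 rv [ 0.0002 -0.0004  0.0198] tilt 0.03 t 3.775
t [-0.0009  0.0003  0.0003] w [ 0.0002 -0.0004  0.0198]
```

View pics/w2.png

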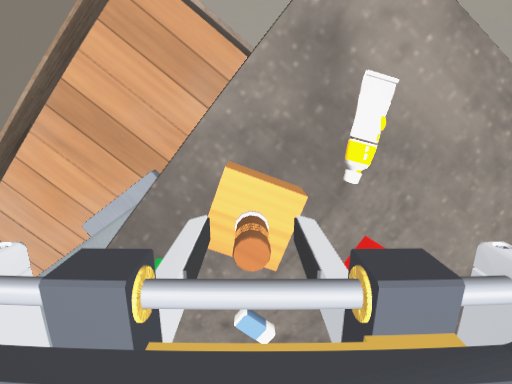

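```bash
python3 -m creep '[{"tx":0,"ty":0,"tz":0,"wx":0,"wy":0,"wz":0,"gripper":1},{"tx":0,"ty":0,"tz":0,"wx":0,"wy":0,"wz":0,"gripper":1},{"tx":0,"ty":0,"tz":0,"wx":0,"wy":0,"wz":0,"gripper":1},{"tx":0,"ty":0,"tz":0,"wx":0,"wy":0,"wz":0,"gripper":1},{"tx":0,"ty":0,"tz":0,"wx":0,"wy":0,"wz":0,"gripper":1},{"tx":0,"ty":0,"tz":0,"wx":0,"wy":0,"wz":0,"gripper":1}]' 20; python3 - <<'E'
from h import *
st()
E
```

```text
time: 4.58
eef_pos: [0.4957, 0.0519, 0.0537]
orientation: [[0.587, 0.81, 0.003], [0.81, -0.587, 0.001], [0.002, 0.002, -1.0]]
ft_force: [-0.2, -0.1, -0.7]
width: 0.229
t 4.575 p [0.4957 0.0519 0.0537] yaw 54.06 F [-0.16 -0.12 -0.75] w 0.229 z [ 3.e-03  8.e-04 -1.e+00] q [-3.600e-02  2.990e-01  1.894e+00  1.000e-03  9.450e-01  5.910e-01]
```

```bash
python3 -m creep '[{"tx":0,"ty":0,"tz":-0.02,"wx":0,"wy":0,"wz":0,"gripper":1},{"tx":0,"ty":0,"tz":-0.03,"wx":0,"wy":0,"wz":0,"gripper":1},{"tx":0,"ty":0,"tz":-0.04,"wx":0,"wy":0,"wz":0,"gripper":1},{"tx":0,"ty":0,"tz":-0.03,"wx":0,"wy":0,"wz":0,"gripper":1}]' 20; python3 - <<'E'
from h import *
st();plan([.518,-.271,.165],np.radians(21.8),7)
E
```

```text
time: 5.08
eef_pos: [0.4931, 0.0517, 0.1736]
orientation: [[0.587, 0.81, -0.005], [0.81, -0.587, 0.001], [-0.002, -0.004, -1.0]]
ft_force: [1.2, -0.1, -1.1]
width: 0.229
t 5.075 p [0.4931 0.0517 0.1736] yaw 54.06 F [ 1.16 -0.09 -1.11] w 0.229 z [-4.7e-03  8.0e-04 -1.0e+00] q [-3.600e-02  1.810e-01  1.717e+00  1.000e-03  1.249e+00  5.910e-01]
from [0.4931 0.0517 0.1736] yaw 54.1 rv [-0.0035  0.0033  0.5631] tilt 0.27 t 5.075
t [-0.0352  0.0299  0.0012] w [-0.0005  0.0005  0.0804]
t [-0.0327  0.0327  0.0012] w [-0.0005  0.0005  0.0804]
t [-0.03    0.0352  0.0012] w [-0.0005  0.0005  0.0804]
t [-0.0271  0.0375  0.0012] w [-0.0005  0.0005  0.0804]
t [-0.024   0.0395  0.0012] w [-0.0005  0.0005  0.0804]
t [-0.0207  0.0413  0.0012] w [-0.0005  0.0005  0.0804]
t [-0.0173  0.0429  0.0012] w [-0.0005  0.0005  0.0804]
```

```bash
python3 -m creep '[{"tx":-0.035,"ty":0.03,"tz":0,"wx":0,"wy":0,"wz":0.08,"gripper":1},{"tx":-0.033,"ty":0.033,"tz":0,"wx":0,"wy":0,"wz":0.08,"gripper":1},{"tx":-0.03,"ty":0.035,"tz":0,"wx":0,"wy":0,"wz":0.08,"gripper":1},{"tx":-0.027,"ty":0.037,"tz":0,"wx":0,"wy":0,"wz":0.08,"gripper":1},{"tx":-0.024,"ty":0.04,"tz":0,"wx":0,"wy":0,"wz":0.08,"gripper":1},{"tx":-0.02,"ty":0.041,"tz":0,"wx":0,"wy":0,"wz":0.08,"gripper":1},{"tx":-0.015,"ty":0.035,"tz":0,"wx":0,"wy":0,"wz":0.07,"gripper":1}]' 20; python3 - <<'E'
from h import *
st();plan([.518,-.271,.165],np.radians(21.8),2)
E
```

```text
time: 5.95
eef_pos: [0.5183, -0.2691, 0.1755]
orientation: [[0.928, 0.373, 0.002], [0.373, -0.928, 0.001], [0.002, -0.0, -1.0]]
ft_force: [0.8, 0.0, -0.8]
width: 0.23
t 5.95 p [ 0.5183 -0.2691  0.1755] yaw 21.88 F [ 0.76  0.03 -0.77] w 0.23 z [ 0.0021  0.001  -1.    ] q [-0.599  0.306  1.536  0.002  1.298  0.589]
from [ 0.5183 -0.2691  0.1755] yaw 21.9 rv [-0.0001 -0.0023  0.0013] tilt 0.13 t 5.95
t [-0.0005  0.0008  0.0053] w [-0.0001 -0.0011  0.0007]
t [-0.0005  0.0008  0.0053] w [-0.0001 -0.0011  0.0007]
```

Arrived. A pause row to settle, then look from the wrist.

```bash
python3 -m creep '[{"tx":0,"ty":0,"tz":0,"wx":0,"wy":0,"wz":0,"gripper":1},{"tx":0,"ty":0,"tz":0,"wx":0,"wy":0,"wz":0,"gripper":1}]' 20
cat >> h.py <<'E'
def wr():
    s=arm.get_state();w=arm.snapshot("wrist")
    T=np.eye(4);T[:3,:3]=s["orientation"];T[:3,3]=s["eef_pos"]
    w["extrinsics"]=np.linalg.inv(T@w["mount"]);return w
E
python3 - <<'E'
from h import *
from scipy.optimize import least_squares
for i in range(2):
    w=wr();st();X=pts(w)
    m=(abs(X[...,2]-.052)<.006)&(np.hypot(X[...,0]-.58,X[...,1]+.247)<.1)
    print("z",np.median(X[m][:,2]))
    save(w,f"w3_{i}.png")
    g=cv2.cvtColor(w["pixels"],cv2.COLOR_RGB2GRAY)
    c0=np.array([.58,-.247]);P=[]
    for th in np.linspace(-np.pi,np.pi,240):
        rr=np.arange(.070,.095,.0003)
        W=np.c_[c0[0]+rr*np.cos(th),c0[1]+rr*np.sin(th),np.full(len(rr),.052)]
        uv=proj(w,W).astype(np.float32)
        if not((uv[:,0]>5)&(uv[:,0]<507)&(uv[:,1]>5)&(uv[:,1]<245)).all(): continue
        v=cv2.remap(g,uv[:,0].reshape(1,-1),uv[:,1].reshape(1,-1),cv2.INTER_LINEAR)[0].astype(float)
        d=np.diff(v); j=np.argmin(np.convolve(d,np.ones(5)/5,'same'))
        if v[max(j-8,0)]-v[min(j+8,len(v)-1)]>50: P.append(W[j,:2])
    P=np.array(P);r=least_squares(lambda q:np.hypot(P[:,0]-q[0],P[:,1]-q[1])-q[2],[*c0,.082],loss='soft_l1',f_scale=.0005)
    print("circle",r.x.round(4),len(P));c=r.x[:2]
    D=np.hypot(X[...,0]-c[0],X[...,1]-c[1])
    m=(X[...,2]>.03)&(X[...,2]<.041)&(D>.084)&(D<.112)&(X[...,0]<.54)
    Q=X[m][:,:2];print(len(Q),cv2.minAreaRect(Q.astype(np.float32)) if len(Q)>5 else 0)
E
```

```text
time: 6.2
eef_pos: [0.5177, -0.2712, 0.1743]
orientation: [[0.929, 0.37, 0.0], [0.37, -0.929, 0.002], [0.001, -0.002, -1.0]]
ft_force: [0.5, 0.5, -0.1]
width: 0.227
t 6.25 p [ 0.5178 -0.2712  0.1743] yaw 21.72 F [ 0.75  0.39 -1.  ] w 0.233 z [ 5.0e-04  1.2e-03 -1.0e+00] q [-6.020e-01  3.090e-01  1.536e+00  1.000e-03  1.297e+00  5.890e-01]
z 0.051943755691347335
circle [ 0.5818 -0.2473  0.0814] 240
329 ((0.4942127764225006, -0.2840414345264435), (0.020710304379463196, 0.04088229313492775), 22.736305236816406)
t 6.3 p [ 0.5179 -0.2709  0.1745] yaw 21.74 F [ 0.59 -0.48 -0.43] w 0.229 z [ 8.0e-04  1.2e-03 -1.0e+00] q [-6.020e-01  3.080e-01  1.536e+00  1.000e-03  1.297e+00  5.890e-01]
z 0.051933872239025666
circle [ 0.5817 -0.2473  0.0814] 240
328 ((0.4940981864929199, -0.28420138359069824), (0.020709790289402008, 0.04094379395246506), 22.689584732055664)
```

View pics/w3_1.png

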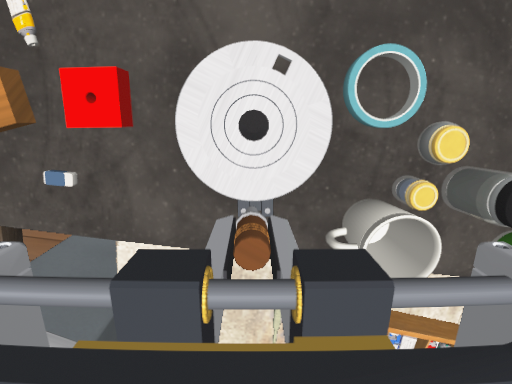

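```bash
python3 - <<'E'
from h import *
w=wr();st()
s=arm.get_state();R=s["orientation"];p=s["eef_pos"]
X=(pts(w)-p)@R
for a,b in((-.0355,-.031),(-.031,-.02),(-.02,0),(0,.012),(.012,.05)):
    m=(X[...,2]>a)&(X[...,2]<b)&(abs(X[...,1])<.014)&(abs(X[...,0])<.02)
    vs,us=np.nonzero(m)
    if m.sum()>3: print(a,b,m.sum(),X[m].mean(0).round(4),X[m].min(0).round(4),X[m].max(0).round(4),us.min(),us.max(),vs.min(),vs.max())
for z in(-.0343,.0077,.0117,.0477): print(z,proj(w,(R@np.array([0,0,z])+p)))
save(w,"w4.png",(200,180,310,280),7)
E
```

```text
t 6.35 p [ 0.518  -0.2707  0.1747] yaw 21.76 F [-0.43 -0.5  -0.5 ] w 0.228 z [ 0.0011  0.001  -1.    ] q [-0.602  0.308  1.536  0.002  1.297  0.589]
-0.0355 -0.031 1085 [ 0.0007 -0.     -0.0335] [-0.0116 -0.0139 -0.0355] [ 0.0111  0.014  -0.031 ] 226 277 233 270
-0.031 -0.02 397 [ 0.0076 -0.0002 -0.0256] [-0.0062 -0.014  -0.031 ] [ 0.0112  0.0139 -0.02  ] 227 276 227 258
-0.02 0 490 [ 0.008   0.     -0.0104] [ 0.0006 -0.014  -0.0199] [ 0.0112  0.014  -0.0001] 229 274 216 238
0 0.012 225 [ 0.0072 -0.0002  0.0064] [-0.0014 -0.013   0.    ] [0.0107 0.0123 0.0117] 232 270 211 229
0.012 0.05 46 [ 0.0029 -0.0003  0.0393] [ 0.0005 -0.0046  0.0128] [0.0098 0.0044 0.0464] 246 257 206 211
-0.0343 [[251.52766589 253.73212413]]
0.0077 [[251.57492598 226.58868012]]
0.0117 [[251.57843408 224.56998511]]
0.0477 [[251.6048305  209.36345903]]
```

View pics/w4.png

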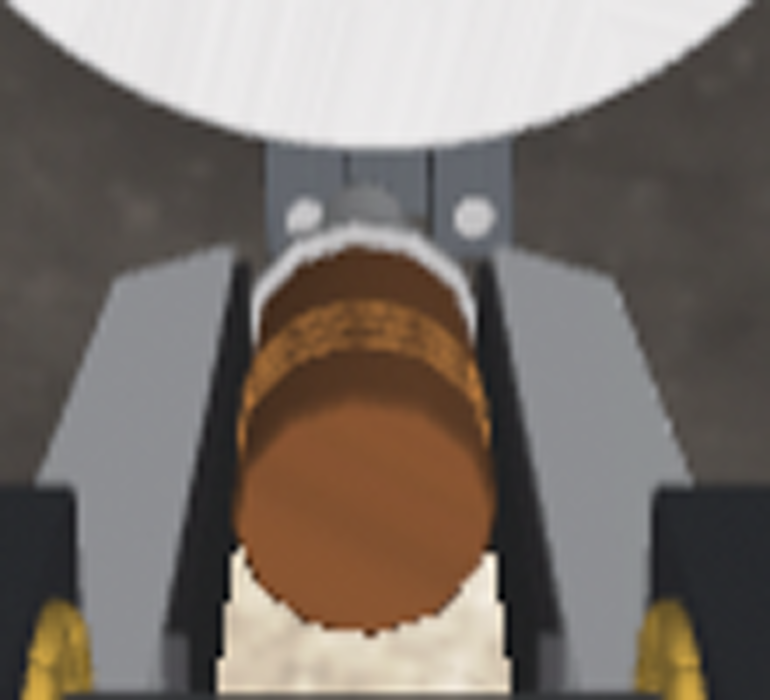

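```bash
python3 -m creep '[{"tx":0.002,"ty":0.003,"tz":0.03,"wx":0,"wy":0,"wz":-0.012,"gripper":1},{"tx":0,"ty":0,"tz":0.02,"wx":0,"wy":0,"wz":0,"gripper":1},{"tx":0,"ty":0,"tz":0.005,"wx":0,"wy":0,"wz":0,"gripper":1},{"tx":0,"ty":0,"tz":0,"wx":0,"wy":0,"wz":0,"gripper":1}]' 20; python3 - <<'E'
from h import *
st();plan([.5208,-.2728,.107],np.radians(22.5),1)
E
```

```text
time: 6.85
eef_pos: [0.5224, -0.2689, 0.1205]
orientation: [[0.922, 0.388, 0.004], [0.388, -0.922, -0.0], [0.004, 0.002, -1.0]]
ft_force: [-0.0, 0.1, -0.2]
width: 0.23
t 6.85 p [ 0.5224 -0.2689  0.1205] yaw 22.82 F [-0.02  0.15 -0.17] w 0.23 z [ 0.004 -0.    -1.   ] q [-0.595  0.351  1.614  0.002  1.174  0.576]
from [ 0.5224 -0.2689  0.1205] yaw 22.8 rv [ 0.0015 -0.0037  0.0055] tilt 0.23 t 6.85
t [-0.003   0.003   0.0135] w [ 0.0015 -0.0037  0.0055]
```

```bash
python3 -m creep '[{"tx":-0.003,"ty":0.004,"tz":0.007,"wx":0.0015,"wy":-0.0035,"wz":0.003,"gripper":1},{"tx":0,"ty":0,"tz":0.003,"wx":0,"wy":0,"wz":0,"gripper":1},{"tx":0,"ty":0,"tz":0,"wx":0,"wy":0,"wz":0,"gripper":1}]' 20; cat >> h.py <<'E'
C=np.array([.5817,-.2473]);BY=np.radians(22.5)
def hole(p,z=.052,c=C,save_=None):
    "hole angle ahead: degrees still to go (CCW) until over slot, plus score"
    g=cv2.GaussianBlur(cv2.cvtColor(p["pixels"],cv2.COLOR_RGB2GRAY),(3,3),0)
    th=np.radians(np.arange(0,360,1.)); S=[]
    for r in(.063,.066,.069):
        uv=proj(p,np.c_[c[0]+r*np.cos(th),c[1]+r*np.sin(th),np.full(360,z)]).astype(np.float32)
        S.append(cv2.remap(g,uv[:,0].reshape(1,-1),uv[:,1].reshape(1,-1),cv2.INTER_LINEAR,borderValue=255)[0].astype(float))
    S=np.mean(S,0);S=np.convolve(np.r_[S[-4:],S,S[:4]],np.ones(9)/9,'valid')
    rel=(np.degrees(BY)+180-np.arange(360))%360  # to go ccw until slot
    ok=(rel>28)&(rel<332)
    S2=np.where(ok,S,255);i=np.argmin(S2)
    return rel[i],S2[i],np.median(S2[ok])
E
python3 - <<'E'
from h import *
st();plan([.5208,-.2728,.107],np.radians(22.5),1)
for i in range(5):
    w=wr();t=arm.get_state()["time"];print(t,hole(w))
save(w,"w5.png");st()
E
```

```text
time: 7.22
eef_pos: [0.5222, -0.2745, 0.1118]
orientation: [[0.923, 0.385, 0.003], [0.385, -0.923, -0.002], [0.002, 0.003, -1.0]]
ft_force: [1.2, 0.2, -0.1]
width: 0.233
t 7.225 p [ 0.5222 -0.2745  0.1118] yaw 22.67 F [ 1.23  0.19 -0.14] w 0.233 z [ 0.0027 -0.002  -1.    ] q [-0.602  0.361  1.621 -0.     1.156  0.573]
from [ 0.5222 -0.2745  0.1118] yaw 22.7 rv [ 0.0029 -0.0017  0.0029] tilt 0.19 t 7.225
t [-0.0006 -0.0021  0.0048] w [ 0.0029 -0.0017  0.0029]
7.275 (np.float64(330.5), np.float64(228.66666666666663), np.float64(231.2592592592592))
7.325 (np.float64(319.5), np.float64(228.5925925925926), np.float64(231.18518518518516))
7.375 (np.float64(331.5), np.float64(111.85185185185186), np.float64(231.1481481481481))
7.425 (np.float64(325.5), np.float64(70.77777777777777), np.float64(231.14814814814812))
7.475 (np.float64(314.5), np.float64(68.81481481481482), np.float64(231.2407407407407))
t 7.475 p [ 0.5222 -0.2745  0.1119] yaw 22.67 F [ 0.46  0.56 -0.07] w 0.23 z [ 0.0028 -0.0021 -1.    ] q [-0.602  0.361  1.621 -0.     1.156  0.573]
```

View pics/w5.png

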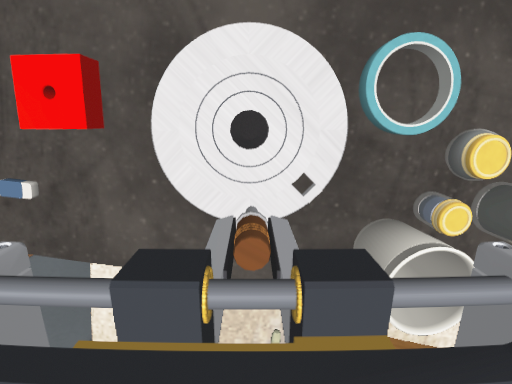

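```bash
cat >> h.py <<'E'
from scipy.optimize import least_squares
def circ(p,c0=C,vmax=245):
    g=cv2.cvtColor(p["pixels"],cv2.COLOR_RGB2GRAY);P=[]
    for th in np.linspace(-np.pi,np.pi,240):
        rr=np.arange(.070,.095,.0003)
        W=np.c_[c0[0]+rr*np.cos(th),c0[1]+rr*np.sin(th),np.full(len(rr),.052)]
        uv=proj(p,W).astype(np.float32)
        if not((uv[:,0]>5)&(uv[:,0]<507)&(uv[:,1]>5)&(uv[:,1]<vmax)).all(): continue
        v=cv2.remap(g,uv[:,0].reshape(1,-1),uv[:,1].reshape(1,-1),cv2.INTER_LINEAR)[0].astype(float)
        d=np.diff(v); j=np.argmin(np.convolve(d,np.ones(5)/5,'same'))
        if v[max(j-8,0)]-v[min(j+8,len(v)-1)]>50: P.append(W[j,:2])
    P=np.array(P);r=least_squares(lambda q:np.hypot(P[:,0]-q[0],P[:,1]-q[1])-q[2],[*c0,.082],loss='soft_l1',f_scale=.0005)
    return r.x.round(4),len(P)
E
python3 - <<'E'
from h import *
st();w=wr();r,n=circ(w,vmax=205);print(r,n,hole(w));c=r[:2]
X=pts(w);D=np.hypot(X[...,0]-c[0],X[...,1]-c[1])
m=(X[...,2]>.03)&(X[...,2]<.041)&(D>.084)&(D<.112)&(X[...,0]<.54)
Q=X[m][:,:2];print(len(Q),cv2.minAreaRect(Q.astype(np.float32)) if len(Q)>5 else 0)
save(w,"w6.png",(200,170,310,270),7);plan([.5208,-.2728,.107],np.radians(22.5),1)
E
```

```text
t 7.475 p [ 0.5222 -0.2745  0.1119] yaw 22.67 F [ 0.46  0.56 -0.07] w 0.23 z [ 0.0028 -0.0021 -1.    ] q [-0.602  0.361  1.621 -0.     1.156  0.573]
[ 0.5817 -0.2474  0.0812] 163 (np.float64(303.5), np.float64(68.51851851851852), np.float64(231.2592592592592))
1 0
from [ 0.5222 -0.2744  0.1119] yaw 22.7 rv [ 0.003  -0.0018  0.003 ] tilt 0.2 t 7.525
t [-0.0007 -0.002   0.0049] w [ 0.003  -0.0018  0.003 ]
```

View pics/w6.png

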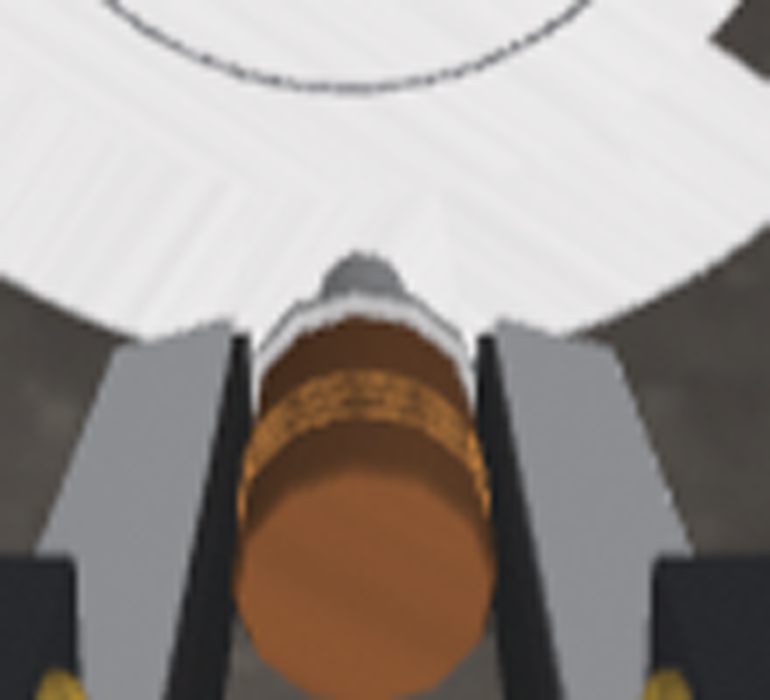

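```bash
python3 -m creep '[{"tx":-0.001,"ty":-0.002,"tz":0.004,"wx":0.003,"wy":-0.0015,"wz":0.002,"gripper":1},{"tx":0,"ty":0,"tz":0.001,"wx":0,"wy":0,"wz":0,"gripper":1},{"tx":0,"ty":0,"tz":0,"wx":0,"wy":0,"wz":0,"gripper":1}]' 20; python3 - <<'E'
from h import *
st();plan([.5204,-.2727,.102],np.radians(22.5),1)
print(hole(wr()))
E
```

```text
time: 7.9
eef_pos: [0.5203, -0.2728, 0.1065]
orientation: [[0.924, 0.383, -0.0], [0.383, -0.924, 0.0], [0.0, -0.0, -1.0]]
ft_force: [0.6, -0.4, -0.9]
width: 0.231
t 7.9 p [ 0.5203 -0.2728  0.1065] yaw 22.55 F [ 0.62 -0.43 -0.89] w 0.231 z [-1.e-04  4.e-04 -1.e+00] q [-0.601  0.365  1.63   0.     1.147  0.576]
from [ 0.5203 -0.2728  0.1065] yaw 22.5 rv [-0.0004 -0.0001  0.0008] tilt 0.02 t 7.9
t [ 0.0001 -0.      0.0045] w [-0.0004 -0.0001  0.0008]
(np.float64(213.5), np.float64(70.99999999999999), np.float64(231.07407407407402))
```

```bash
python3 -m creep '[{"tx":0,"ty":0,"tz":0.004,"wx":0,"wy":0,"wz":0,"gripper":1},{"tx":0,"ty":0,"tz":0.001,"wx":0,"wy":0,"wz":0,"gripper":1}]' 20; python3 - <<'E'
from h import *
st();plan([.5204,-.2727,.101],np.radians(22.5),1)
for i in range(3): print(hole(wr()),arm.get_state()["time"],arm.get_state()["ft_force"].round(2))
st()
E
```

```text
time: 8.2
eef_pos: [0.5203, -0.2728, 0.1012]
orientation: [[0.924, 0.384, 0.0], [0.384, -0.924, 0.0], [0.0, -0.0, -1.0]]
ft_force: [0.2, 0.4, -1.5]
width: 0.23
t 8.2 p [ 0.5203 -0.2728  0.1012] yaw 22.55 F [ 0.25  0.39 -1.48] w 0.23 z [ 0.e+00  3.e-04 -1.e+00] q [-0.601  0.369  1.638  0.     1.135  0.576]
from [ 0.5203 -0.2728  0.1012] yaw 22.6 rv [-0.0003 -0.0001  0.0009] tilt 0.02 t 8.2
t [ 0.0001 -0.      0.0002] w [-0.0003 -0.0001  0.0009]
(np.float64(149.5), np.float64(66.37037037037037), np.float64(230.9629629629629)) 8.25 [ 1.1   0.14 -1.62]
(np.float64(138.5), np.float64(62.29629629629628), np.float64(230.9444444444444)) 8.3 [ 0.67  0.72 -0.36]
(np.float64(127.5), np.float64(63.92592592592593), np.float64(230.88888888888886)) 8.35 [ 0.13  0.27 -1.04]
t 8.35 p [ 0.5205 -0.2729  0.1015] yaw 22.55 F [ 0.13  0.27 -1.04] w 0.23 z [ 4.e-04  0.e+00 -1.e+00] q [-0.601  0.369  1.637  0.     1.135  0.576]
```

```bash
python3 -m creep '[{"tx":0,"ty":0,"tz":0,"wx":0,"wy":0,"wz":0,"gripper":1},{"tx":0,"ty":0,"tz":0,"wx":0,"wy":0,"wz":0,"gripper":1},{"tx":0,"ty":0,"tz":0,"wx":0,"wy":0,"wz":0,"gripper":1},{"tx":0,"ty":0,"tz":0,"wx":0,"wy":0,"wz":0,"gripper":1},{"tx":0,"ty":0,"tz":0,"wx":0,"wy":0,"wz":0,"gripper":1},{"tx":0,"ty":0,"tz":0.002,"wx":0,"wy":0,"wz":0,"gripper":1},{"tx":0,"ty":0,"tz":0.0015,"wx":0,"wy":0,"wz":0,"gripper":1},{"tx":0,"ty":0,"tz":0.0015,"wx":0,"wy":0,"wz":0,"gripper":1}]' 20; python3 - <<'E'
from h import *
st()
for i in range(2): print(hole(wr()),arm.get_state()["time"],arm.get_state()["ft_force"].round(2))
st();plan([.5204,-.2727,.101],np.radians(22.5),1)
E
```

```text
time: 9.35
eef_pos: [0.5222, -0.2748, 0.0977]
orientation: [[0.923, 0.384, 0.004], [0.384, -0.923, -0.004], [0.003, 0.005, -1.0]]
ft_force: [0.7, -2.6, 2.3]
width: 0.229
t 9.35 p [ 0.5222 -0.2748  0.0977] yaw 22.57 F [ 0.69 -2.65  2.27] w 0.229 z [ 0.0044 -0.0041 -1.    ] q [-6.020e-01  3.730e-01  1.642e+00 -1.000e-03  1.121e+00  5.760e-01]
(np.float64(278.5), np.float64(64.22222222222221), np.float64(231.07407407407402)) 9.4 [ 1.32 -2.55  2.28]
(np.float64(273.5), np.float64(64.55555555555554), np.float64(231.037037037037)) 9.45 [ 0.62 -2.62  2.16]
t 9.45 p [ 0.5221 -0.2747  0.0977] yaw 22.56 F [ 0.62 -2.62  2.16] w 0.226 z [ 0.0042 -0.0037 -1.    ] q [-6.020e-01  3.730e-01  1.642e+00 -1.000e-03  1.122e+00  5.760e-01]
from [ 0.5221 -0.2747  0.0977] yaw 22.6 rv [ 0.005  -0.0025  0.0011] tilt 0.32 t 9.45
t [-0.0008 -0.0025 -0.0033] w [ 0.005  -0.0025  0.0011]
```

```bash
python3 -m creep '[{"tx":-0.001,"ty":-0.004,"tz":0.002,"wx":0.005,"wy":-0.002,"wz":0,"gripper":1}]' 20; python3 - <<'E'
from h import *
st()
for i in range(2): print(hole(wr()),arm.get_state()["time"],arm.get_state()["ft_force"].round(2))
st();plan([.5204,-.2727,.101],np.radians(22.5),1)
E
```

```text
time: 9.57
eef_pos: [0.5207, -0.2723, 0.0964]
orientation: [[0.923, 0.384, 0.003], [0.384, -0.923, -0.002], [0.002, 0.003, -1.0]]
ft_force: [1.4, -3.0, 4.0]
width: 0.231
t 9.575 p [ 0.5207 -0.2723  0.0964] yaw 22.57 F [ 1.38 -2.97  4.03] w 0.231 z [ 0.0027 -0.002  -1.    ] q [-0.6    0.372  1.647 -0.     1.12   0.577]
(np.float64(259.5), np.float64(68.0), np.float64(231.07407407407408)) 9.625 [ 0.83 -1.83  4.44]
(np.float64(257.5), np.float64(69.96296296296296), np.float64(231.11111111111106)) 9.675 [ 0.6  -2.81  3.99]
t 9.675 p [ 0.5202 -0.2719  0.0962] yaw 22.58 F [ 0.6  -2.81  3.99] w 0.23 z [ 0.0018 -0.0014 -1.    ] q [-0.6    0.372  1.647 -0.     1.12   0.577]
from [ 0.5202 -0.2719  0.0962] yaw 22.6 rv [ 0.002  -0.0012  0.0013] tilt 0.13 t 9.675
t [-0.0001  0.0008 -0.0048] w [ 0.002  -0.0012  0.0013]
```

```bash
python3 -m creep '[{"tx":0,"ty":0.0004,"tz":0.0006,"wx":0.002,"wy":-0.001,"wz":0,"gripper":1},{"tx":0,"ty":-0.0003,"tz":0.0006,"wx":0.001,"wy":0,"wz":0,"gripper":1}]' 20; python3 - <<'E'
from h import *
st()
for i in range(2): print(hole(wr()),arm.get_state()["time"],arm.get_state()["ft_force"].round(2))
st();plan([.5204,-.2727,.101],np.radians(22.5),1)
E
```

```text
time: 9.93
eef_pos: [0.521, -0.2731, 0.0959]
orientation: [[0.923, 0.384, 0.002], [0.384, -0.923, -0.001], [0.001, 0.002, -1.0]]
ft_force: [1.3, -2.6, 4.2]
width: 0.231
t 9.925 p [ 0.521  -0.2731  0.0959] yaw 22.59 F [ 1.27 -2.61  4.21] w 0.231 z [ 0.0016 -0.0013 -1.    ] q [-0.601  0.374  1.645 -0.     1.121  0.576]
(np.float64(248.5), np.float64(67.7037037037037), np.float64(231.037037037037)) 9.975 [ 1.15 -2.93  5.11]
(np.float64(247.5), np.float64(67.37037037037037), np.float64(231.07407407407402)) 10.025 [ 1.13 -3.22  4.55]
t 10.025 p [ 0.521  -0.273   0.0958] yaw 22.59 F [ 1.13 -3.22  4.55] w 0.229 z [ 0.0015 -0.001  -1.    ] q [-0.601  0.374  1.645  0.     1.121  0.576]
from [ 0.521  -0.273   0.0958] yaw 22.6 rv [ 0.0015 -0.001   0.0015] tilt 0.11 t 10.025
t [-0.0004 -0.0005 -0.0052] w [ 0.0015 -0.001   0.0015]
```

```bash
python3 -m creep '[{"tx":-0.0003,"ty":-0.0006,"tz":0.0004,"wx":0.0015,"wy":-0.001,"wz":0,"gripper":1},{"tx":0,"ty":-0.0003,"tz":0.0004,"wx":0.0005,"wy":-0.0005,"wz":0,"gripper":1},{"tx":0,"ty":-0.0003,"tz":0.0004,"wx":0.0005,"wy":-0.0005,"wz":0,"gripper":1},{"tx":0,"ty":-0.0003,"tz":0.0004,"wx":0.0005,"wy":-0.0005,"wz":0,"gripper":1}]' 20; python3 - <<'E'
from h import *
st()
for i in range(2): print(hole(wr()),arm.get_state()["time"],arm.get_state()["ft_force"].round(2))
st();plan([.5204,-.2727,.101],np.radians(22.5),1)
E
```

```text
time: 10.52
eef_pos: [0.5208, -0.2725, 0.0948]
orientation: [[0.923, 0.384, -0.0], [0.384, -0.923, -0.001], [-0.001, 0.001, -1.0]]
ft_force: [0.5, -2.3, 5.4]
width: 0.23
t 10.525 p [ 0.5208 -0.2725  0.0948] yaw 22.59 F [ 0.48 -2.27  5.4 ] w 0.23 z [-4.e-04 -9.e-04 -1.e+00] q [-6.000e-01  3.750e-01  1.646e+00 -1.000e-03  1.121e+00  5.770e-01]
(np.float64(246.5), np.float64(67.74074074074075), np.float64(230.99999999999997)) 10.575 [ 0.32 -2.44  5.22]
(np.float64(246.5), np.float64(67.85185185185185), np.float64(230.99999999999997)) 10.625 [ 1.58 -2.81  5.81]
t 10.625 p [ 0.5208 -0.2725  0.0948] yaw 22.59 F [ 1.58 -2.81  5.81] w 0.231 z [-4.e-04 -9.e-04 -1.e+00] q [-6.000e-01  3.750e-01  1.646e+00 -1.000e-03  1.121e+00  5.770e-01]
from [ 0.5208 -0.2725  0.0948] yaw 22.6 rv [0.0007 0.0007 0.0016] tilt 0.06 t 10.625
t [-0.0005  0.     -0.0062] w [0.0007 0.0007 0.0016]
```

```bash
python3 -m creep '[{"tx":-0.0003,"ty":-0.0003,"tz":-0.0010,"wx":0.0005,"wy":0.0005,"wz":0,"gripper":1},{"tx":0,"ty":-0.0003,"tz":0.0001,"wx":0.0005,"wy":0,"wz":0,"gripper":1},{"tx":0,"ty":-0.0003,"tz":0.0001,"wx":0.0005,"wy":0,"wz":0,"gripper":1}]' 20; python3 - <<'E'
from h import *
st()
for i in range(2): print(hole(wr()),arm.get_state()["time"],arm.get_state()["ft_force"].round(2))
st();plan([.5204,-.2727,.101],np.radians(22.5),1)
E
```

```text
time: 11.0
eef_pos: [0.5205, -0.2718, 0.0957]
orientation: [[0.923, 0.384, 0.0], [0.384, -0.923, 0.0], [0.0, -0.0, -1.0]]
ft_force: [1.1, -3.9, 4.1]
width: 0.234
t 11.0 p [ 0.5205 -0.2718  0.0957] yaw 22.59 F [ 1.07 -3.94  4.14] w 0.234 z [ 0.e+00  5.e-04 -1.e+00] q [-0.6    0.374  1.646  0.     1.122  0.576]
(np.float64(247.5), np.float64(67.81481481481481), np.float64(231.03703703703695)) 11.05 [ 0.52 -1.94  5.12]
(np.float64(247.5), np.float64(67.62962962962962), np.float64(230.98148148148144)) 11.1 [ 1.55 -1.69  4.33]
t 11.1 p [ 0.5204 -0.2718  0.0957] yaw 22.6 F [ 1.55 -1.69  4.33] w 0.233 z [-0.e+00  5.e-04 -1.e+00] q [-0.6    0.374  1.646  0.     1.123  0.576]
from [ 0.5204 -0.2718  0.0957] yaw 22.6 rv [-0.0005 -0.0002  0.0017] tilt 0.03 t 11.1
t [-0.0004  0.0008 -0.0053] w [-0.0005 -0.0002  0.0017]
```

Still stalled; ease up half a millimetre.

```bash
python3 -m creep '[{"tx":-0.0002,"ty":0.0003,"tz":-0.0006,"wx":0,"wy":0,"wz":0,"gripper":1},{"tx":0,"ty":0,"tz":0.0001,"wx":0,"wy":0,"wz":0,"gripper":1},{"tx":0,"ty":-0.0001,"tz":0.0001,"wx":0,"wy":0,"wz":0,"gripper":1}]' 20; python3 - <<'E'
from h import *
st()
for i in range(2): print(hole(wr()),arm.get_state()["time"],arm.get_state()["ft_force"].round(2))
st();plan([.5204,-.2727,.101],np.radians(22.5),1)
E
```

```text
time: 11.48
eef_pos: [0.5202, -0.2718, 0.0958]
orientation: [[0.923, 0.384, -0.0], [0.384, -0.923, 0.001], [0.0, -0.001, -1.0]]
ft_force: [0.9, -3.4, 4.7]
width: 0.227
t 11.475 p [ 0.5202 -0.2718  0.0958] yaw 22.59 F [ 0.86 -3.37  4.75] w 0.227 z [-4.0e-04  1.1e-03 -1.0e+00] q [-6.000e-01  3.740e-01  1.645e+00  1.000e-03  1.124e+00  5.760e-01]
(np.float64(244.5), np.float64(66.5185185185185), np.float64(231.037037037037)) 11.525 [ 1.48 -2.98  3.76]
(np.float64(244.5), np.float64(66.29629629629628), np.float64(231.01851851851848)) 11.575 [ 1.36 -2.62  4.45]
t 11.575 p [ 0.5202 -0.2718  0.0959] yaw 22.59 F [ 1.36 -2.62  4.45] w 0.226 z [-4.e-04  1.e-03 -1.e+00] q [-6.000e-01  3.740e-01  1.645e+00  1.000e-03  1.124e+00  5.760e-01]
from [ 0.5202 -0.2718  0.0959] yaw 22.6 rv [-0.0011 -0.      0.0016] tilt 0.06 t 11.575
t [-0.0001  0.0009 -0.0051] w [-0.0011 -0.      0.0016]
```

```bash
python3 -m creep '[{"tx":0,"ty":0.0005,"tz":-0.0007,"wx":-0.001,"wy":0,"wz":0,"gripper":1},{"tx":0,"ty":0,"tz":-0.0001,"wx":0,"wy":0,"wz":0,"gripper":1},{"tx":0,"ty":-0.0001,"tz":0,"wx":0,"wy":0,"wz":0,"gripper":1}]' 20; python3 - <<'E'
from h import *
st()
for i in range(2): print(hole(wr()),arm.get_state()["time"],arm.get_state()["ft_force"].round(2))
st();plan([.5204,-.2727,.101],np.radians(22.5),1)
E
```

```text
time: 11.95
eef_pos: [0.5197, -0.2715, 0.0963]
orientation: [[0.923, 0.384, -0.002], [0.384, -0.923, 0.001], [-0.001, -0.002, -1.0]]
ft_force: [0.9, -2.8, 3.7]
width: 0.229
t 11.95 p [ 0.5197 -0.2715  0.0963] yaw 22.59 F [ 0.94 -2.82  3.74] w 0.229 z [-0.0016  0.0015 -1.    ] q [-0.6    0.373  1.645  0.     1.126  0.576]
(np.float64(235.5), np.float64(68.18518518518519), np.float64(230.98148148148144)) 12.0 [ 1.   -2.6   3.18]
(np.float64(234.5), np.float64(68.33333333333333), np.float64(231.03703703703698)) 12.05 [ 0.51 -2.28  4.18]
t 12.05 p [ 0.5197 -0.2716  0.0963] yaw 22.59 F [ 0.51 -2.28  4.18] w 0.231 z [-0.0015  0.0014 -1.    ] q [-0.6    0.373  1.645  0.     1.126  0.576]
from [ 0.5197 -0.2716  0.0963] yaw 22.6 rv [-0.0018  0.0008  0.0015] tilt 0.12 t 12.05
t [ 0.0002  0.0013 -0.0047] w [-0.0018  0.0008  0.0015]
```

```bash
python3 -m creep '[{"tx":0.0002,"ty":0.001,"tz":-0.0003,"wx":-0.0015,"wy":0.0005,"wz":0,"gripper":1},{"tx":0,"ty":0,"tz":0,"wx":0,"wy":0,"wz":0,"gripper":1},{"tx":0,"ty":-0.0001,"tz":0,"wx":0,"wy":0,"wz":0,"gripper":1},{"tx":0,"ty":-0.0001,"tz":0,"wx":0,"wy":0,"wz":0,"gripper":1},{"tx":0,"ty":-0.0001,"tz":0,"wx":0,"wy":0,"wz":0,"gripper":1}]' 20; python3 - <<'E'
from h import *
st()
for i in range(2): print(hole(wr()),arm.get_state()["time"],arm.get_state()["ft_force"].round(2))
st();plan([.5204,-.2727,.101],np.radians(22.5),1)
E
```

```text
time: 12.68
eef_pos: [0.5199, -0.272, 0.0964]
orientation: [[0.923, 0.384, -0.001], [0.384, -0.923, 0.001], [-0.001, -0.001, -1.0]]
ft_force: [0.4, -1.8, 3.9]
width: 0.231
t 12.675 p [ 0.5199 -0.272   0.0964] yaw 22.59 F [ 0.42 -1.79  3.89] w 0.231 z [-1.e-03  6.e-04 -1.e+00] q [-0.601  0.373  1.645 -0.     1.125  0.576]
(np.float64(208.5), np.float64(73.92592592592592), np.float64(230.87037037037032)) 12.725 [ 1.07 -2.47  3.51]
(np.float64(206.5), np.float64(75.66666666666666), np.float64(230.8518518518518)) 12.775 [ 1.59 -1.98  2.9 ]
t 12.775 p [ 0.5199 -0.272   0.0965] yaw 22.59 F [ 1.59 -1.98  2.9 ] w 0.231 z [-1.e-03  5.e-04 -1.e+00] q [-0.601  0.373  1.645 -0.     1.125  0.576]
from [ 0.5199 -0.272   0.0965] yaw 22.6 rv [-0.0009  0.0007  0.0016] tilt 0.07 t 12.775
t [ 0.0002  0.0008 -0.0045] w [-0.0009  0.0007  0.0016]
```

```bash
python3 -m creep '[{"tx":0.0003,"ty":0.0005,"tz":0.0001,"wx":-0.0005,"wy":0.0005,"wz":0.001,"gripper":1},{"tx":0,"ty":0,"tz":0.0001,"wx":0,"wy":0,"wz":0,"gripper":1},{"tx":0,"ty":-0.0001,"tz":0.0001,"wx":0,"wy":0,"wz":0,"gripper":1},{"tx":0,"ty":-0.0001,"tz":0.0001,"wx":0,"wy":0,"wz":0,"gripper":1},{"tx":0,"ty":-0.0001,"tz":0.0001,"wx":0,"wy":0,"wz":0,"gripper":1},{"tx":0,"ty":-0.0001,"tz":0.0001,"wx":0,"wy":0,"wz":0,"gripper":1},{"tx":0,"ty":-0.0001,"tz":0.0001,"wx":0,"wy":0,"wz":0,"gripper":1}]' 20; python3 - <<'E'
from h import *
st()
for i in range(2): print(hole(wr()),arm.get_state()["time"],arm.get_state()["ft_force"].round(2))
st();plan([.5204,-.2727,.101],np.radians(22.5),1)
E
```

```text
time: 13.65
eef_pos: [0.5206, -0.2724, 0.0961]
orientation: [[0.924, 0.383, 0.001], [0.383, -0.924, -0.001], [0.0, 0.001, -1.0]]
ft_force: [0.6, -2.8, 4.1]
width: 0.227
t 13.65 p [ 0.5206 -0.2724  0.0961] yaw 22.53 F [ 0.61 -2.82  4.1 ] w 0.227 z [ 7.e-04 -8.e-04 -1.e+00] q [-0.6    0.373  1.645 -0.     1.122  0.577]
(np.float64(178.5), np.float64(132.03703703703704), np.float64(231.11111111111106)) 13.7 [ 1.01 -1.97  3.58]
(np.float64(177.5), np.float64(132.18518518518516), np.float64(231.07407407407402)) 13.75 [ 0.81 -1.82  4.32]
t 13.75 p [ 0.5206 -0.2724  0.0961] yaw 22.53 F [ 0.81 -1.82  4.32] w 0.232 z [ 7.e-04 -7.e-04 -1.e+00] q [-0.6    0.373  1.645 -0.     1.122  0.577]
from [ 0.5206 -0.2724  0.0961] yaw 22.5 rv [ 0.001  -0.0004  0.0006] tilt 0.06 t 13.75
t [-0.0003  0.0002 -0.0049] w [ 0.001  -0.0004  0.0006]
```

```bash
python3 -m creep '[{"tx":-0.0002,"ty":0.0001,"tz":-0.0003,"wx":0.0005,"wy":-0.0002,"wz":0,"gripper":1},{"tx":0,"ty":-0.0001,"tz":0,"wx":0,"wy":0,"wz":0,"gripper":1},{"tx":0,"ty":-0.0001,"tz":0,"wx":0,"wy":0,"wz":0,"gripper":1},{"tx":0,"ty":-0.0001,"tz":0,"wx":0,"wy":0,"wz":0,"gripper":1},{"tx":0,"ty":-0.0001,"tz":0,"wx":0,"wy":0,"wz":0,"gripper":1},{"tx":0,"ty":-0.0001,"tz":0,"wx":0,"wy":0,"wz":0,"gripper":1},{"tx":0,"ty":-0.0001,"tz":0,"wx":0,"wy":0,"wz":0,"gripper":1},{"tx":0,"ty":-0.0001,"tz":0,"wx":0,"wy":0,"wz":0,"gripper":1}]' 20; python3 - <<'E'
from h import *
st()
for i in range(2): print(hole(wr()),arm.get_state()["time"],arm.get_state()["ft_force"].round(2))
st();plan([.5204,-.2727,.101],np.radians(22.5),1)
E
```

```text
time: 14.75
eef_pos: [0.52, -0.2716, 0.0962]
orientation: [[0.924, 0.383, -0.0], [0.383, -0.924, 0.0], [-0.0, -0.0, -1.0]]
ft_force: [0.8, -2.5, 4.5]
width: 0.233
t 14.75 p [ 0.52   -0.2716  0.0962] yaw 22.53 F [ 0.84 -2.48  4.47] w 0.233 z [-2.e-04  2.e-04 -1.e+00] q [-0.6    0.373  1.646  0.     1.123  0.578]
(np.float64(147.5), np.float64(66.4074074074074), np.float64(230.92592592592587)) 14.8 [ 1.59 -2.34  3.71]
(np.float64(145.5), np.float64(66.22222222222223), np.float64(231.01851851851848)) 14.85 [ 0.68 -2.48  3.18]
t 14.85 p [ 0.52   -0.2717  0.0962] yaw 22.53 F [ 0.68 -2.48  3.18] w 0.233 z [-2.e-04  1.e-04 -1.e+00] q [-0.6    0.372  1.646 -0.     1.123  0.578]
from [ 0.52   -0.2717  0.0962] yaw 22.5 rv [-0.0002  0.0001  0.0005] tilt 0.01 t 14.85
t [-0.      0.0011 -0.0048] w [-0.0002  0.0001  0.0005]
```

```bash
python3 -m creep '[{"tx":0.0001,"ty":0.0008,"tz":0,"wx":0,"wy":0,"wz":0,"gripper":1},{"tx":0,"ty":0,"tz":0,"wx":0,"wy":0,"wz":0,"gripper":1},{"tx":0,"ty":0,"tz":0,"wx":0,"wy":0,"wz":0,"gripper":1},{"tx":0,"ty":0,"tz":0,"wx":0,"wy":0,"wz":0,"gripper":1},{"tx":0,"ty":-0.0001,"tz":0,"wx":0,"wy":0,"wz":0,"gripper":1},{"tx":0,"ty":0,"tz":0,"wx":0,"wy":0,"wz":0,"gripper":1},{"tx":0,"ty":-0.0001,"tz":0,"wx":0,"wy":0,"wz":0,"gripper":1},{"tx":0,"ty":0,"tz":0,"wx":0,"wy":0,"wz":0,"gripper":1},{"tx":0,"ty":-0.0001,"tz":0,"wx":0,"wy":0,"wz":0,"gripper":1}]' 20; python3 - <<'E'
from h import *
st()
for i in range(2): print(hole(wr()),arm.get_state()["time"],arm.get_state()["ft_force"].round(2))
st();plan([.5204,-.2727,.101],np.radians(22.5),1)
E
```

```text
time: 15.98
eef_pos: [0.5203, -0.2721, 0.0962]
orientation: [[0.924, 0.383, -0.0], [0.383, -0.924, 0.0], [-0.0, -0.0, -1.0]]
ft_force: [0.8, -2.3, 4.0]
width: 0.226
t 15.975 p [ 0.5203 -0.2721  0.0962] yaw 22.53 F [ 0.76 -2.32  4.01] w 0.226 z [-1.e-04  1.e-04 -1.e+00] q [-0.6    0.373  1.645  0.     1.124  0.577]
(np.float64(113.5), np.float64(64.7037037037037), np.float64(230.7407407407407)) 16.025 [ 1.45 -2.21  4.42]
(np.float64(111.5), np.float64(64.92592592592592), np.float64(230.81481481481475)) 16.075 [ 0.84 -2.18  3.84]
t 16.075 p [ 0.5203 -0.2721  0.0962] yaw 22.53 F [ 0.84 -2.18  3.84] w 0.232 z [-2.e-04  2.e-04 -1.e+00] q [-0.6    0.373  1.645  0.     1.124  0.577]
from [ 0.5203 -0.2721  0.0962] yaw 22.5 rv [-0.0002  0.0001  0.0005] tilt 0.01 t 16.075
t [-0.0001  0.0006 -0.0048] w [-0.0002  0.0001  0.0005]
```

Steady crawl near 28°/s. Continue.

```bash
python3 -m creep '[{"tx":0,"ty":0.0004,"tz":0,"wx":0,"wy":0,"wz":0,"gripper":1},{"tx":0,"ty":0,"tz":0,"wx":0,"wy":0,"wz":0,"gripper":1},{"tx":0,"ty":0,"tz":0,"wx":0,"wy":0,"wz":0,"gripper":1},{"tx":0,"ty":0,"tz":0,"wx":0,"wy":0,"wz":0,"gripper":1},{"tx":0,"ty":0,"tz":0,"wx":0,"wy":0,"wz":0,"gripper":1},{"tx":0,"ty":0,"tz":0,"wx":0,"wy":0,"wz":0,"gripper":1},{"tx":0,"ty":0,"tz":0,"wx":0,"wy":0,"wz":0,"gripper":1},{"tx":0,"ty":0,"tz":0,"wx":0,"wy":0,"wz":0,"gripper":1},{"tx":0,"ty":0,"tz":0,"wx":0,"wy":0,"wz":0,"gripper":1},{"tx":0,"ty":0,"tz":0,"wx":0,"wy":0,"wz":0,"gripper":1}]' 20; python3 - <<'E'
from h import *
st()
for i in range(2): print(hole(wr()),arm.get_state()["time"],arm.get_state()["ft_force"].round(2))
st();plan([.5204,-.2727,.101],np.radians(22.5),1)
E
```

```text
time: 17.32
eef_pos: [0.5205, -0.2725, 0.0962]
orientation: [[0.924, 0.383, -0.0], [0.383, -0.924, 0.0], [-0.0, -0.0, -1.0]]
ft_force: [0.7, -2.5, 4.7]
width: 0.228
t 17.325 p [ 0.5205 -0.2725  0.0962] yaw 22.53 F [ 0.72 -2.47  4.67] w 0.228 z [-1.e-04  1.e-04 -1.e+00] q [-0.601  0.374  1.644  0.     1.124  0.577]
(np.float64(74.5), np.float64(68.29629629629629), np.float64(230.7407407407407)) 17.375 [ 1.42 -2.94  3.77]
(np.float64(73.5), np.float64(68.51851851851852), np.float64(230.81481481481478)) 17.425 [ 1.08 -2.46  4.04]
t 17.425 p [ 0.5205 -0.2725  0.0962] yaw 22.53 F [ 1.08 -2.46  4.04] w 0.229 z [-1.e-04  1.e-04 -1.e+00] q [-0.601  0.374  1.644  0.     1.124  0.577]
from [ 0.5205 -0.2725  0.0962] yaw 22.5 rv [-0.0001  0.      0.0005] tilt 0.01 t 17.425
t [-0.0002  0.0002 -0.0048] w [-0.0001  0.      0.0005]
```

```bash
python3 -m creep '[{"tx":0,"ty":0,"tz":0,"wx":0,"wy":0,"wz":0,"gripper":1},{"tx":0,"ty":0,"tz":0,"wx":0,"wy":0,"wz":0,"gripper":1},{"tx":0,"ty":0,"tz":0,"wx":0,"wy":0,"wz":0,"gripper":1},{"tx":0,"ty":-0.0001,"tz":0,"wx":0,"wy":0,"wz":0,"gripper":1},{"tx":0,"ty":0,"tz":0,"wx":0,"wy":0,"wz":0,"gripper":1},{"tx":0,"ty":0,"tz":0,"wx":0,"wy":0,"wz":0,"gripper":1},{"tx":0,"ty":-0.0001,"tz":0,"wx":0,"wy":0,"wz":0,"gripper":1},{"tx":0,"ty":0,"tz":0,"wx":0,"wy":0,"wz":0,"gripper":1},{"tx":0,"ty":-0.0001,"tz":0,"wx":0,"wy":0,"wz":0,"gripper":1},{"tx":0,"ty":0,"tz":0,"wx":0,"wy":0,"wz":0,"gripper":1}]' 20; python3 - <<'E'
from h import *
st()
for i in range(2): w=wr();print(hole(w),arm.get_state()["time"],arm.get_state()["ft_force"].round(2))
st();plan([.5204,-.2727,.101],np.radians(22.5),1);save(w,"w7.png",(180,130,330,250),5)
E
```

```text
time: 18.68
eef_pos: [0.5203, -0.2722, 0.0962]
orientation: [[0.924, 0.383, -0.0], [0.383, -0.924, 0.0], [-0.0, -0.0, -1.0]]
ft_force: [1.3, -2.9, 3.6]
width: 0.23
t 18.675 p [ 0.5203 -0.2722  0.0962] yaw 22.53 F [ 1.3  -2.89  3.63] w 0.23 z [-1.e-04  1.e-04 -1.e+00] q [-0.6    0.373  1.645  0.     1.124  0.577]
(np.float64(35.5), np.float64(69.66666666666667), np.float64(230.9259259259259)) 18.725 [ 0.41 -2.77  3.66]
(np.float64(34.5), np.float64(69.62962962962962), np.float64(230.99999999999994)) 18.775 [ 0.88 -2.47  4.22]
t 18.775 p [ 0.5204 -0.2722  0.0962] yaw 22.53 F [ 0.88 -2.47  4.22] w 0.233 z [-1.e-04  1.e-04 -1.e+00] q [-0.6    0.373  1.645  0.     1.124  0.577]
from [ 0.5204 -0.2722  0.0962] yaw 22.5 rv [-0.0002  0.      0.0005] tilt 0.01 t 18.775
t [-0.0002  0.0005 -0.0048] w [-0.0002  0.      0.0005]
```

View pics/w7.png

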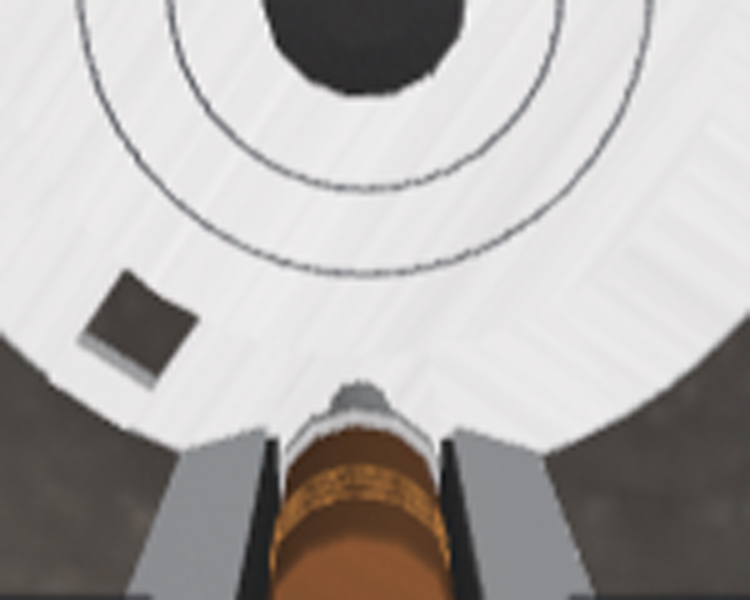

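```bash
python3 -m creep '[{"tx":0,"ty":0.0002,"tz":0,"wx":0,"wy":0,"wz":0,"gripper":1},{"tx":0,"ty":0,"tz":0,"wx":0,"wy":0,"wz":0,"gripper":1},{"tx":0,"ty":0,"tz":0,"wx":0,"wy":0,"wz":0,"gripper":1},{"tx":0,"ty":0,"tz":0,"wx":0,"wy":0,"wz":0,"gripper":1},{"tx":0,"ty":0,"tz":0,"wx":0,"wy":0,"wz":0,"gripper":1},{"tx":0,"ty":0,"tz":0,"wx":0,"wy":0,"wz":0,"gripper":1},{"tx":0,"ty":0,"tz":0,"wx":0,"wy":0,"wz":0,"gripper":1}]' 20; python3 - <<'E'
from h import *
st()
w=wr();print(hole(w),arm.get_state()["time"],arm.get_state()["ft_force"].round(2))
st();plan([.5204,-.2727,.101],np.radians(22.5),1);save(w,"w8.png",(180,130,330,250),5)
E
```

```text
time: 19.65
eef_pos: [0.5204, -0.2724, 0.0962]
orientation: [[0.924, 0.383, -0.0], [0.383, -0.924, 0.0], [-0.0, -0.0, -1.0]]
ft_force: [0.2, -3.3, 4.4]
width: 0.231
t 19.65 p [ 0.5204 -0.2724  0.0962] yaw 22.53 F [ 0.21 -3.26  4.36] w 0.231 z [-1.e-04  1.e-04 -1.e+00] q [-0.601  0.373  1.644  0.     1.124  0.577]
(np.float64(288.5), np.float64(228.66666666666666), np.float64(231.07407407407402)) 19.7 [ 0.12 -2.72  3.35]
t 19.7 p [ 0.5204 -0.2724  0.0962] yaw 22.53 F [ 0.12 -2.72  3.35] w 0.227 z [-1.e-04  2.e-04 -1.e+00] q [-0.601  0.374  1.644  0.     1.124  0.577]
from [ 0.5204 -0.2724  0.0962] yaw 22.5 rv [-0.0002  0.      0.0005] tilt 0.01 t 19.7
t [-0.0002  0.0003 -0.0048] w [-0.0002  0.      0.0005]
```

View pics/w8.png

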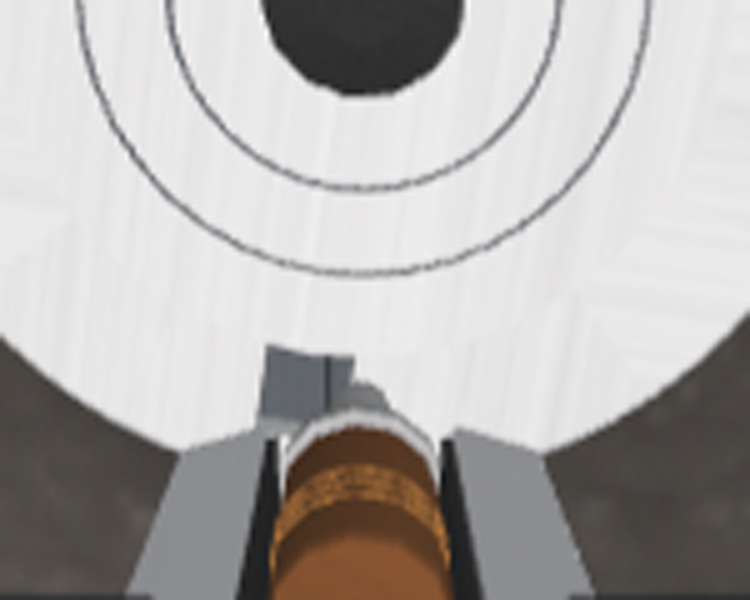

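```bash
python3 -m creep '[{"tx":0,"ty":0,"tz":0,"wx":0,"wy":0,"wz":0,"gripper":1},{"tx":0,"ty":0,"tz":0,"wx":0,"wy":0,"wz":0,"gripper":1},{"tx":0,"ty":0,"tz":0,"wx":0,"wy":0,"wz":0,"gripper":1}]' 20; python3 - <<'E'
from h import *
st()
w=wr()
st();plan([.5204,-.2727,.101],np.radians(22.5),1);save(w,"w9.png",(180,130,330,250),5)
E
```

```text
time: 20.08
eef_pos: [0.52, -0.2723, 0.0952]
orientation: [[0.924, 0.383, -0.001], [0.383, -0.924, 0.001], [-0.001, -0.001, -1.0]]
ft_force: [0.9, -2.9, 0.9]
width: 0.232
t 20.075 p [ 0.52   -0.2723  0.0952] yaw 22.54 F [ 0.94 -2.87  0.94] w 0.232 z [-1.4e-03  6.0e-04 -1.0e+00] q [-0.601  0.375  1.646 -0.     1.123  0.577]
t 20.125 p [ 0.52   -0.2722  0.0951] yaw 22.53 F [ 0.47 -2.9   1.57] w 0.232 z [-1.4e-03  8.0e-04 -1.0e+00] q [-0.601  0.375  1.646 -0.     1.123  0.577]
from [ 0.52   -0.2722  0.0951] yaw 22.5 rv [-0.0012  0.001   0.0006] tilt 0.09 t 20.125
t [ 0.0002  0.0006 -0.0059] w [-0.0012  0.001   0.0006]
```

View pics/w9.png

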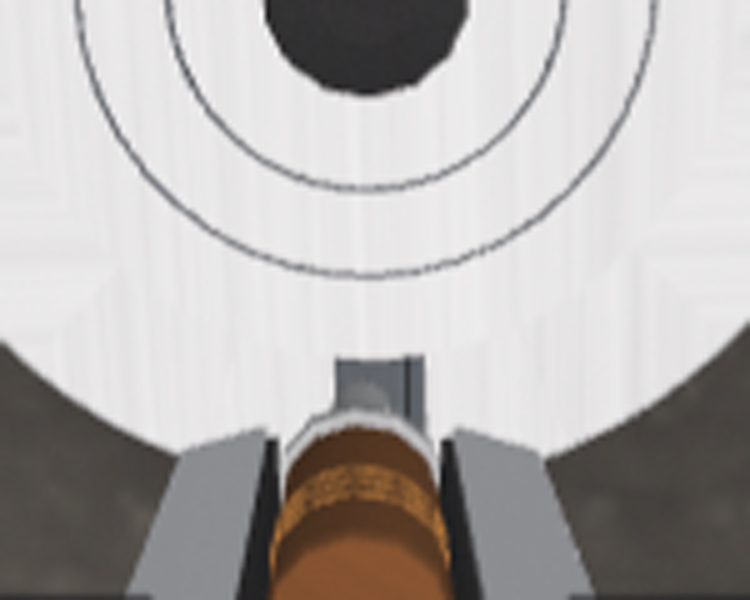

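```bash
python3 -m creep '[{"tx":0.0002,"ty":0.0004,"tz":0.002,"wx":-0.001,"wy":0.001,"wz":0,"gripper":1},{"tx":0,"ty":0,"tz":0.003,"wx":0,"wy":0,"wz":0,"gripper":1},{"tx":0,"ty":0,"tz":0.002,"wx":0,"wy":0,"wz":0,"gripper":1}]' 20; python3 - <<'E'
from h import *
st()
w=wr()
st();plan([.5204,-.2727,.0635],np.radians(22.5),1);save(w,"w10.png",(180,130,330,250),5)
E
```

```text
time: 20.5
eef_pos: [0.5206, -0.2727, 0.0877]
orientation: [[0.924, 0.383, 0.0], [0.383, -0.924, -0.0], [0.0, 0.0, -1.0]]
ft_force: [0.7, -3.2, 1.1]
width: 0.231
t 20.5 p [ 0.5206 -0.2727  0.0877] yaw 22.53 F [ 0.69 -3.16  1.11] w 0.231 z [ 4.e-04 -1.e-04 -1.e+00] q [-0.601  0.381  1.656  0.     1.104  0.576]
t 20.55 p [ 0.5205 -0.2727  0.0875] yaw 22.52 F [ 0.51 -2.63  1.12] w 0.229 z [ 2.e-04  1.e-04 -1.e+00] q [-0.601  0.382  1.656  0.     1.104  0.576]
from [ 0.5205 -0.2727  0.0875] yaw 22.5 rv [-0.0001 -0.0002  0.0004] tilt 0.01 t 20.55
t [-0.0001  0.      0.024 ] w [-0.0001 -0.0002  0.0004]
```

View pics/w10.png

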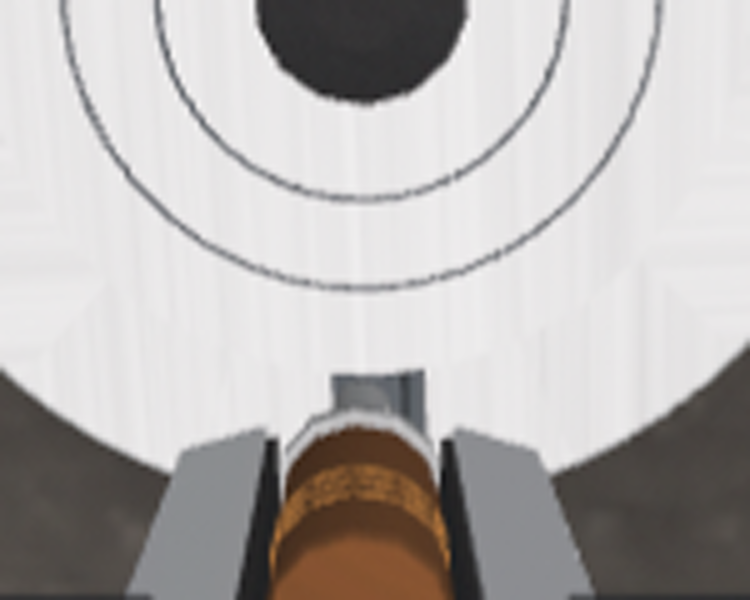

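```bash
python3 -m creep '[{"tx":0,"ty":0,"tz":0.0025,"wx":0,"wy":0,"wz":0,"gripper":1},{"tx":0,"ty":0,"tz":0.0025,"wx":0,"wy":0,"wz":0,"gripper":1},{"tx":0,"ty":0,"tz":0.0025,"wx":0,"wy":0,"wz":0,"gripper":1}]' 20; python3 - <<'E'
from h import *
st();plan([.5204,-.2727,.0635],np.radians(22.5),1)
E
```

```text
time: 20.92
eef_pos: [0.5206, -0.2727, 0.0796]
orientation: [[0.924, 0.383, 0.0], [0.383, -0.924, -0.0], [0.0, 0.0, -1.0]]
ft_force: [1.0, -2.9, 1.6]
width: 0.228
t 20.925 p [ 0.5206 -0.2727  0.0796] yaw 22.52 F [ 0.99 -2.94  1.65] w 0.228 z [ 5.e-04 -0.e+00 -1.e+00] q [-0.601  0.389  1.666  0.     1.086  0.576]
from [ 0.5206 -0.2727  0.0796] yaw 22.5 rv [ 0.0002 -0.0004  0.0004] tilt 0.03 t 20.925
t [-0.0002 -0.0001  0.0161] w [ 0.0002 -0.0004  0.0004]
```

```bash
python3 -m creep '[{"tx":0,"ty":0,"tz":0.003,"wx":0,"wy":0,"wz":0,"gripper":1},{"tx":0,"ty":0,"tz":0.003,"wx":0,"wy":0,"wz":0,"gripper":1},{"tx":0,"ty":0,"tz":0.003,"wx":0,"wy":0,"wz":0,"gripper":1},{"tx":0,"ty":0,"tz":0.0015,"wx":0,"wy":0,"wz":0,"gripper":1}]' 20; python3 - <<'E'
from h import *
st();plan([.5204,-.2727,.0635],np.radians(22.5),1)
E
```

```text
time: 21.42
eef_pos: [0.5205, -0.2725, 0.0682]
orientation: [[0.924, 0.383, 0.0], [0.383, -0.924, 0.0], [0.0, -0.0, -1.0]]
ft_force: [0.8, -2.1, 1.1]
width: 0.229
t 21.425 p [ 0.5205 -0.2725  0.0682] yaw 22.53 F [ 0.77 -2.08  1.07] w 0.229 z [ 2.e-04  3.e-04 -1.e+00] q [-0.601  0.4    1.68   0.     1.061  0.576]
from [ 0.5205 -0.2725  0.0682] yaw 22.5 rv [-0.0002 -0.0003  0.0004] tilt 0.02 t 21.425
t [-0.0002  0.0001  0.0047] w [-0.0002 -0.0003  0.0004]
```

```bash
python3 -m creep '[{"tx":0,"ty":0,"tz":0.0015,"wx":0,"wy":0,"wz":0,"gripper":1},{"tx":0,"ty":0,"tz":0.0015,"wx":0,"wy":0,"wz":0,"gripper":1},{"tx":0,"ty":0,"tz":0.001,"wx":0,"wy":0,"wz":0,"gripper":1}]' 20; python3 - <<'E'
from h import *
st();w=wr();st();save(w,"w11.png",(170,130,340,270),4)
E
```

```text
time: 21.8
eef_pos: [0.5205, -0.2725, 0.064]
orientation: [[0.924, 0.383, 0.0], [0.383, -0.924, 0.0], [0.0, -0.0, -1.0]]
ft_force: [1.7, -2.6, 1.1]
width: 0.225
t 21.8 p [ 0.5205 -0.2725  0.064 ] yaw 22.52 F [ 1.69 -2.58  1.1 ] w 0.225 z [ 2.e-04  4.e-04 -1.e+00] q [-0.601  0.404  1.686  0.     1.052  0.576]
t 21.85 p [ 0.5205 -0.2725  0.0638] yaw 22.52 F [ 1.97 -2.56  1.04] w 0.229 z [ 0.e+00  6.e-04 -1.e+00] q [-6.010e-01  4.050e-01  1.686e+00  1.000e-03  1.052e+00  5.760e-01]
```

View pics/w11.png

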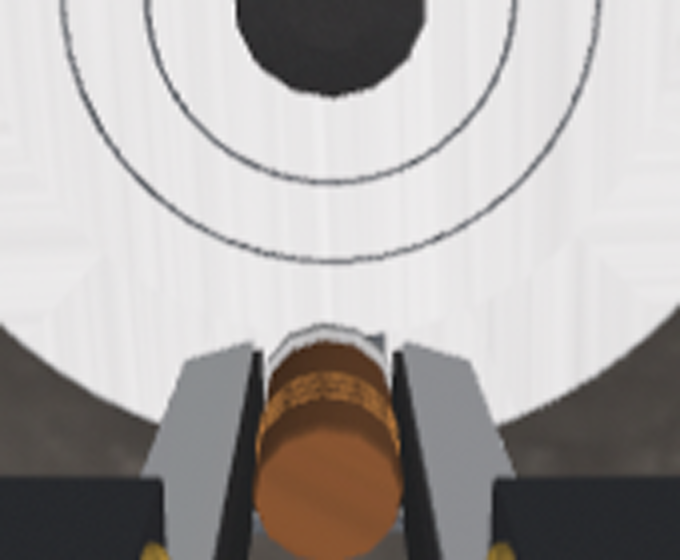

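```bash
python3 -m creep '[{"tx":0,"ty":0,"tz":0.0007,"wx":0,"wy":0,"wz":0,"gripper":1},{"tx":0,"ty":0,"tz":0.0005,"wx":0,"wy":0,"wz":0,"gripper":1}]' 20; python3 - <<'E'
from h import *
st()
E
python3 -m creep '[{"tx":0,"ty":0,"tz":0.0006,"wx":0,"wy":0,"wz":0,"gripper":1},{"tx":0,"ty":0,"tz":0.0003,"wx":0,"wy":0,"wz":0,"gripper":1}]' 20; python3 - <<'E'
from h import *
st()
E
```

```text
time: 22.1
eef_pos: [0.5205, -0.2725, 0.0627]
orientation: [[0.924, 0.383, 0.0], [0.383, -0.924, 0.0], [0.0, -0.0, -1.0]]
ft_force: [1.1, -2.1, 1.2]
width: 0.23
t 22.1 p [ 0.5205 -0.2725  0.0627] yaw 22.52 F [ 1.12 -2.08  1.22] w 0.23 z [ 1.e-04  4.e-04 -1.e+00] q [-0.601  0.406  1.687  0.     1.049  0.577]
time: 22.35
eef_pos: [0.5205, -0.2726, 0.0619]
orientation: [[0.924, 0.383, 0.0], [0.383, -0.924, 0.0], [0.0, -0.0, -1.0]]
ft_force: [1.4, -2.0, 2.7]
width: 0.23
t 22.35 p [ 0.5205 -0.2726  0.0619] yaw 22.52 F [ 1.4  -1.97  2.65] w 0.23 z [ 2.e-04  2.e-04 -1.e+00] q [-0.601  0.406  1.688  0.     1.047  0.576]
```

```bash
python3 -m creep '[{"tx":0,"ty":0,"tz":0.0007,"wx":0,"wy":0,"wz":0,"gripper":1},{"tx":0,"ty":0,"tz":0.0004,"wx":0,"wy":0,"wz":0,"gripper":1}]' 20; python3 - <<'E'
from h import *
st();w=wr();st();save(w,"w12.png",(170,130,340,270),4)
E
```

```text
time: 22.6
eef_pos: [0.5205, -0.2728, 0.0612]
orientation: [[0.924, 0.383, 0.0], [0.383, -0.924, -0.0], [0.0, 0.0, -1.0]]
ft_force: [1.0, -2.2, 3.0]
width: 0.227
t 22.6 p [ 0.5205 -0.2728  0.0612] yaw 22.53 F [ 0.95 -2.25  2.97] w 0.227 z [ 5.e-04 -2.e-04 -1.e+00] q [-0.601  0.407  1.689  0.     1.045  0.576]
t 22.65 p [ 0.5205 -0.2728  0.0611] yaw 22.53 F [ 0.91 -2.34  3.84] w 0.234 z [ 4.e-04 -2.e-04 -1.e+00] q [-0.601  0.407  1.689  0.     1.045  0.576]
```

View pics/w12.png

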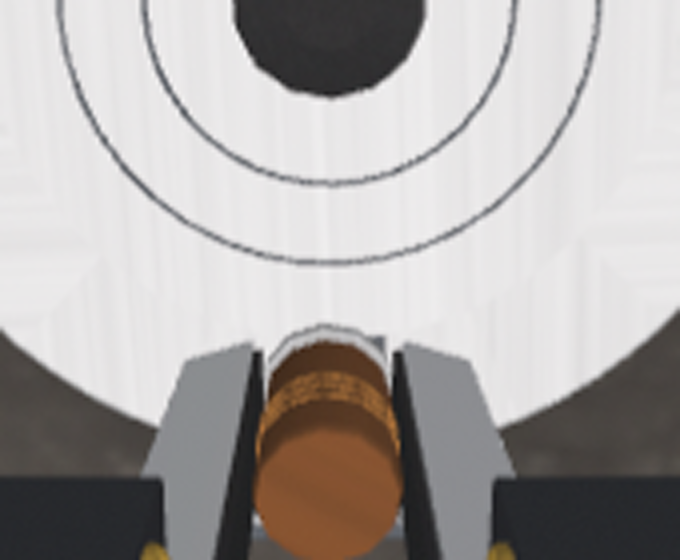

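```bash
python3 -m creep '[{"tx":0,"ty":0.0003,"tz":-0.0008,"wx":0,"wy":0,"wz":0,"gripper":1},{"tx":0,"ty":0,"tz":0,"wx":0,"wy":0,"wz":0,"gripper":0.7},{"tx":0,"ty":0,"tz":0,"wx":0,"wy":0,"wz":0,"gripper":0.7}]' 20; python3 - <<'E'
from h import *
st();w=wr();st();save(w,"w13.png",(170,130,340,270),4)
E
```

```text
time: 23.02
eef_pos: [0.5205, -0.2724, 0.0617]
orientation: [[0.924, 0.383, 0.0], [0.383, -0.924, 0.001], [0.001, -0.001, -1.0]]
ft_force: [0.7, -2.0, 2.7]
width: 0.297
t 23.025 p [ 0.5205 -0.2724  0.0617] yaw 22.51 F [ 0.72 -2.    2.74] w 0.297 z [ 1.0e-04  1.1e-03 -1.0e+00] q [-6.010e-01  4.070e-01  1.688e+00  1.000e-03  1.047e+00  5.760e-01]
t 23.075 p [ 0.5205 -0.2724  0.0617] yaw 22.51 F [ 1.1  -2.15  1.71] w 0.303 z [ 1.0e-04  1.1e-03 -1.0e+00] q [-6.010e-01  4.070e-01  1.688e+00  1.000e-03  1.047e+00  5.760e-01]
```

View pics/w13.png

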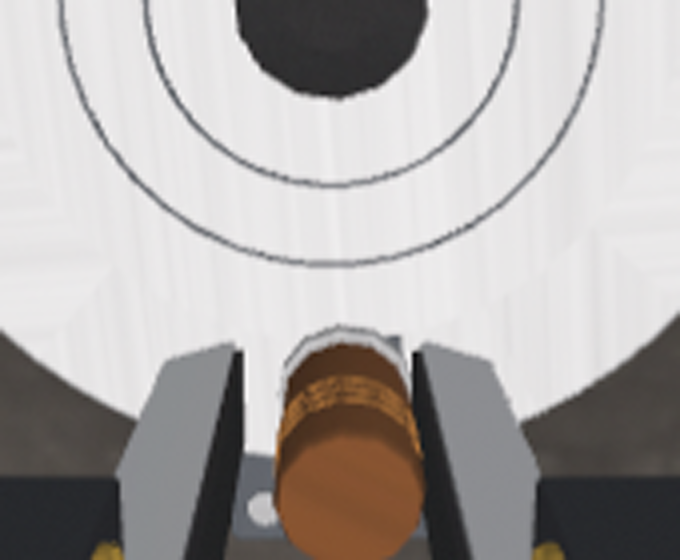

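```bash
python3 -m creep '[{"tx":0,"ty":0,"tz":0,"wx":0,"wy":0,"wz":0,"gripper":0.6},{"tx":0,"ty":0,"tz":0,"wx":0,"wy":0,"wz":0,"gripper":0.55}]' 20; python3 - <<'E'
from h import *
st();w=wr();st();save(w,"w14.png",(170,130,340,270),4)
E
```

```text
time: 23.32
eef_pos: [0.5182, -0.2697, 0.0602]
orientation: [[0.924, 0.383, -0.005], [0.383, -0.924, 0.006], [-0.002, -0.008, -1.0]]
ft_force: [-0.7, 0.1, -0.7]
width: 0.442
t 23.325 p [ 0.5182 -0.2697  0.0602] yaw 22.49 F [-0.74  0.12 -0.65] w 0.442 z [-0.0051  0.0065 -1.    ] q [-0.601  0.408  1.691  0.003  1.051  0.576]
t 23.375 p [ 0.5181 -0.2697  0.0602] yaw 22.49 F [-0.36 -0.44 -1.34] w 0.448 z [-0.0051  0.0065 -1.    ] q [-0.601  0.408  1.691  0.003  1.05   0.576]
```

View pics/w14.png

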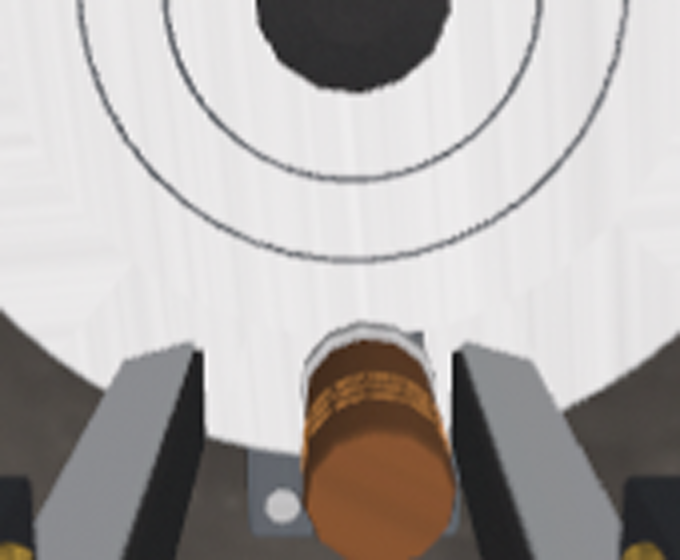

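```bash
python3 -m creep '[{"tx":0,"ty":0.003,"tz":-0.001,"wx":-0.006,"wy":0.005,"wz":0,"gripper":0.3},{"tx":0,"ty":0.001,"tz":0,"wx":0,"wy":0,"wz":0,"gripper":0.3},{"tx":0,"ty":0,"tz":-0.005,"wx":0,"wy":0,"wz":0,"gripper":0.3},{"tx":0,"ty":0,"tz":-0.03,"wx":0,"wy":0,"wz":0,"gripper":0.3},{"tx":0,"ty":0,"tz":-0.04,"wx":0,"wy":0,"wz":0,"gripper":0.3},{"tx":0,"ty":0,"tz":-0.02,"wx":0,"wy":0,"wz":0,"gripper":0.3},{"tx":0,"ty":0,"tz":0,"wx":0,"wy":0,"wz":0,"gripper":0.3}]' 20; cat >> h.py <<'E'
def pincloud(w):
    X=pts(w);c=np.array([.5204,-.2727]);ax=np.array([np.cos(BY),np.sin(BY)]);ty=np.array([np.sin(BY),-np.cos(BY)])
    for lo,hi in((.052,.0545),(.0545,.058),(.06,.068),(.068,.076),(.076,.084),(.084,.092),(.092,.105)):
        m=(X[...,2]>lo)&(X[...,2]<hi)&(np.hypot(X[...,0]-c[0],X[...,1]-c[1])<.03)
        Q=X[m]
        if len(Q)>3:
            a=(Q[:,:2]-c)@ax;b=(Q[:,:2]-c)@ty
            print(lo,hi,len(Q),"rad",np.percentile(a,[2,98]).round(4),"tan",np.percentile(b,[2,50,98]).round(4),"z",Q[:,2].max().round(4))
E
python3 - <<'E'
from h import *
st();w=wr();save(w,"w15.png",(150,80,350,240),4);pincloud(w)
m=pts(w)
a=arm.snapshot("scene");save(a,"s5.png",(215,150,310,225),8)
print(hole(w)); b=arm.snapshot("top");save(b,"t5.png",(220,140,330,250),6);st()
E
```

```text
time: 24.25
eef_pos: [0.5187, -0.2731, 0.159]
orientation: [[0.924, 0.382, -0.0], [0.382, -0.924, 0.005], [0.002, -0.005, -1.0]]
ft_force: [0.4, -0.2, -0.8]
width: 0.702
t 24.25 p [ 0.5187 -0.2731  0.159 ] yaw 22.47 F [ 0.44 -0.19 -0.8 ] w 0.702 z [-3.0e-04  5.1e-03 -1.0e+00] q [-0.606  0.323  1.554  0.004  1.267  0.571]
0.052 0.0545 145 rad [-0.0099  0.0281] tan [-0.0284 -0.0036  0.0242] z 0.0545
0.0545 0.058 23 rad [-0.0012  0.01  ] tan [-0.0077  0.0025  0.0139] z 0.057
0.06 0.068 33 rad [0.0035 0.0094] tan [-0.0064  0.0025  0.0118] z 0.0675
0.068 0.076 36 rad [0.0029 0.0096] tan [-0.0065  0.0024  0.0124] z 0.0759
0.076 0.084 46 rad [0.0006 0.0096] tan [-0.007   0.0028  0.0139] z 0.0838
0.084 0.092 50 rad [0.0003 0.0095] tan [-0.0068  0.0023  0.0132] z 0.0919
0.092 0.105 439 rad [-0.01    0.0086] tan [-0.0057  0.004   0.013 ] z 0.0983
(np.float64(328.5), np.float64(229.37037037037035), np.float64(231.81481481481478))
t 24.4 p [ 0.5171 -0.272   0.1562] yaw 22.47 F [-0.22 -0.99  0.41] w 0.701 z [-0.0048  0.0082 -1.    ] q [-0.606  0.325  1.558  0.004  1.267  0.571]
```

View pics/w15.png

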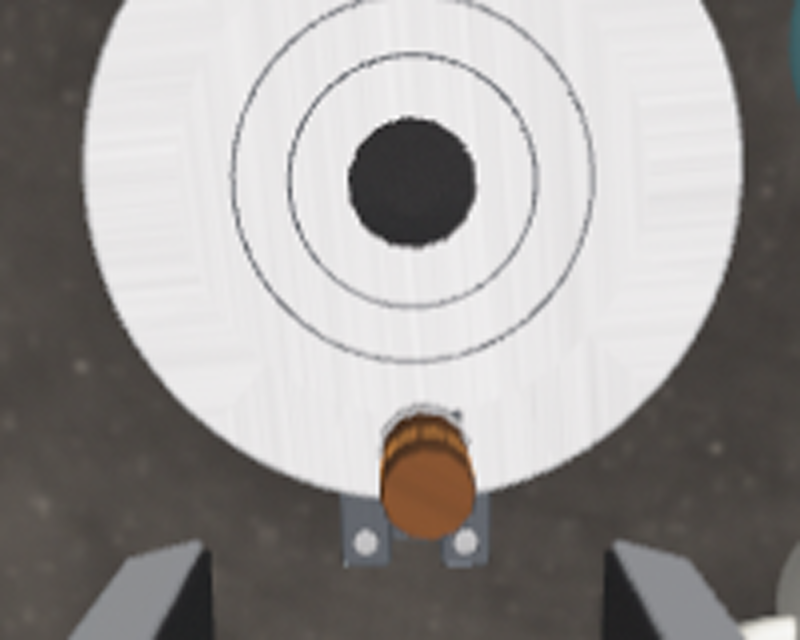

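View pics/s5.png

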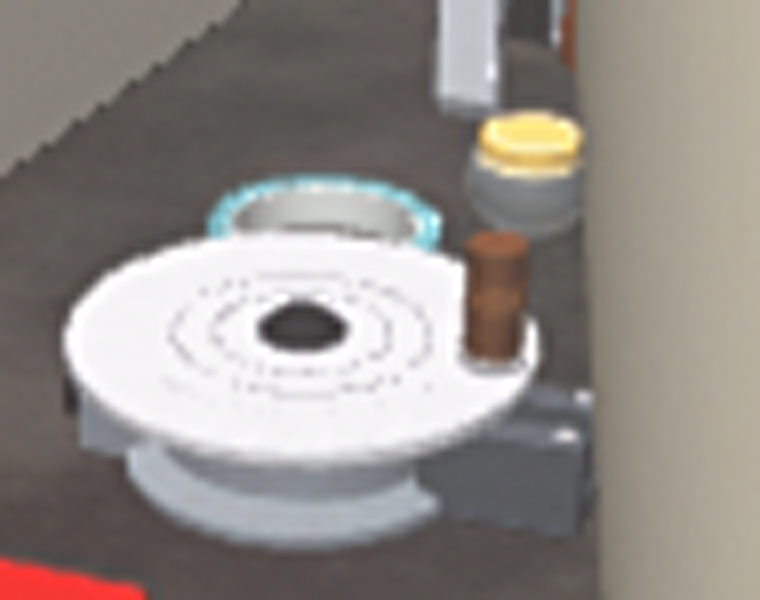

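```bash
python3 -m creep '[{"tx":0,"ty":0,"tz":-0.02,"wx":0,"wy":0,"wz":0,"gripper":0.2},{"tx":0,"ty":0,"tz":-0.01,"wx":0,"wy":0,"wz":0,"gripper":0.2},{"tx":0,"ty":0,"tz":0,"wx":0,"wy":0,"wz":0,"gripper":0.2},{"tx":0,"ty":0,"tz":0,"wx":0,"wy":0,"wz":0,"gripper":0.2},{"tx":0,"ty":0,"tz":0,"wx":0,"wy":0,"wz":0,"gripper":0.2},{"tx":0,"ty":0,"tz":0,"wx":0,"wy":0,"wz":0,"gripper":0.2},{"tx":0,"ty":0,"tz":0,"wx":0,"wy":0,"wz":0,"gripper":0.2},{"tx":0,"ty":0,"tz":0,"wx":0,"wy":0,"wz":0,"gripper":0.2}]' 20;  python3 - <<'E'
from h import *
st();w=wr();save(w,"w16.png",(150,80,350,240),4);pincloud(w);st()
c=arm.snapshot("scene");import time
d=cv2.imread("pics/s5.png");save(c,"s6.png",(215,150,310,225),8);e=cv2.imread("pics/s6.png")
df=cv2.absdiff(d,e).max(2);print("diff pinregion",df[200:420,430:560].max(),df[200:600,0:560].max())
X=pts(w);m=(np.hypot(X[...,0]-C[0],X[...,1]-C[1])<.075)&(np.hypot(X[...,0]-C[0],X[...,1]-C[1])>.02)&(abs(X[...,2]-.052)<.01);print(np.median(X[m][:,2]))
E
```

```text
time: 25.4
eef_pos: [0.5142, -0.2702, 0.1803]
orientation: [[0.924, 0.382, -0.015], [0.382, -0.924, 0.015], [-0.008, -0.02, -1.0]]
ft_force: [-0.6, -0.9, -0.1]
width: 0.797
t 25.4 p [ 0.5142 -0.2702  0.1803] yaw 22.47 F [-0.58 -0.9  -0.07] w 0.797 z [-0.015   0.0152 -0.9998] q [-0.606  0.311  1.517  0.004  1.334  0.571]
0.052 0.0545 140 rad [-0.01    0.0274] tan [-0.0255 -0.0041  0.0233] z 0.0544
0.0545 0.058 19 rad [-0.0017  0.0102] tan [-0.0079 -0.0014  0.014 ] z 0.0573
0.06 0.068 25 rad [0.0036 0.0094] tan [-0.0061  0.0018  0.012 ] z 0.0672
0.068 0.076 27 rad [0.0034 0.0095] tan [-0.0065  0.0017  0.0115] z 0.0758
0.076 0.084 39 rad [-0.0019  0.0097] tan [-0.0073  0.0027  0.013 ] z 0.084
0.084 0.092 41 rad [-0.      0.0094] tan [-0.0072  0.0016  0.0135] z 0.0916
0.092 0.105 379 rad [-0.0103  0.0088] tan [-0.0061  0.0036  0.0132] z 0.0983
t 25.45 p [ 0.5142 -0.2702  0.1803] yaw 22.47 F [-0.64 -0.09 -0.05] w 0.8 z [-0.0149  0.0152 -0.9998] q [-0.606  0.311  1.517  0.004  1.334  0.571]
diff pinregion 4 5
0.05093448520885173
```

View pics/w16.png

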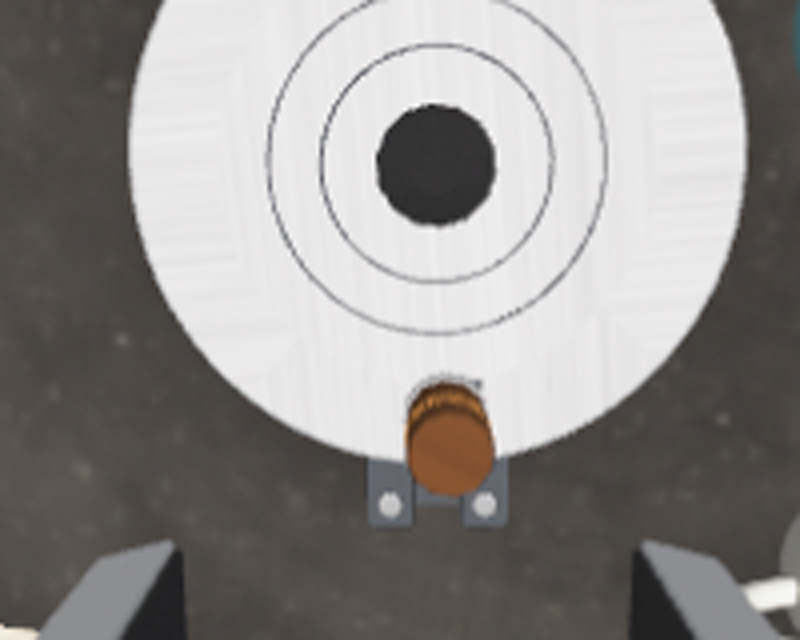

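View pics/s6.png

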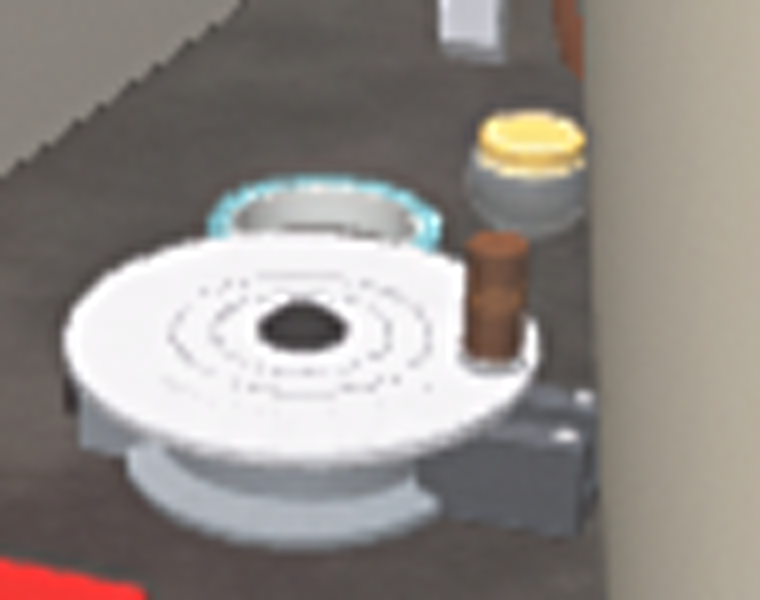

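```bash
python3 - <<'E'
from h import *
print(arm.sign_off())
E
```

```text
the job is handed in; nothing more can be done
None
```

The turntable is locked: the brown pin is fully home through the platter's hole into the slot, I have let go, and I handed the job in at about 25.5 s.

**What I did:**
- I took the brown pin from the wooden stand. The green pin and the red block were the look-alikes, and I left them alone.
- I rested the pin's foot on the platter over the slotted ear just after the hole had passed. Untouched, the platter turned at about 3.8 rad/s.
- At about 4 to 6 N it slowed to 25–40°/s (9 s a turn or slower). I pressed slightly too hard at first and stalled it for under a second, then eased off.
- The hole came round at about 29°/s and caught on the pin. I pushed the pin down until the collar met the platter. The highest force I read was about 6 N.

**Last checks:**
- **Height:** the handle top is at 98 mm, which is the height expected when the pin is home. In the pictures the collar sits on the platter.
- **Locked:** pictures about a second apart show no movement of the pin or the platter.
- **Arm clear:** the open gripper was well above the pin and touching nothing. The force reading was about zero, within noise.

**What was slightly off:**
- On release the drive pushed the pin about 2.5 mm sideways, probably against the slot wall. By the depth readings it leans 1–2°.
- The top and scene cameras each placed the platter about 3 mm from the other, so I relied on the wrist camera for the fit.
- I did not take a separate picture of the other objects at the end. No unexpected forces were read near them.

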